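# Chock a rod handle on the drying board with the sinker mould

## Task

Without lifting it, push the chrome sinker mould across the shelf until one long side sits flush and square against the low edge of the sloping drying board, between the board's two dark strips. Then take the longer of the two rod handles off the hook rail and lay it gently on the board, parallel to the low edge, resting against the mould and centred on it, so that it stays put instead of rolling away when you let go. Leave the shorter handle and everything else where it is.

Things in the scene. Friction and masses are not known exactly. Their poses are not given: they have to be found in the camera images.
- mould_mid (a point): Loose chrome bell-sinker mould, 0.7 to 0.95 kg. H-shaped in plan: 150 long (y) x 95 mm (x). Two end blocks, each 38 (y) x 95 (x) x 34 mm high, with bell bosses up to 46 mm, joined by a low bridge 74 (y) x 55 (x) x 12 mm high; so each long side has a mid opening 74 mm wide, 20 mm deep, room for a finger. Both long sides alike. This point: its centre, 17 mm above the shelf.
- board: Fixed sloping board of brown wood, 260 mm along its low edge (y), 150 mm deep (x, level, points up-slope). Origin: middle of the low edge, at shelf height. The low edge is an upright face 8 mm high at x = 0; the top's height is 8 mm + 0.12 x, so round things roll down off it. Two dark strips run up the slope, inner edges at y = -95 and +95 mm.
- rod_long_mid (a point): Longer graphite rod handle, loose, 150 g, 200 mm long (x): bare black rod 16 mm in diameter in the middle 72 mm, a cork grip 34 mm in diameter, 64 mm long, at either end. This point: its centre and centre of mass. It starts level in the hook rail, centre 80 mm above the shelf. It rolls, so only its x axis (either way round) matters.
- rod_short_mid (a point): Shorter graphite rod handle, loose, the same but 144 mm long (grips 36 mm long). This point is its centre. Leave it alone.
- hook_rail: Fixed low hook rail: wooden base 170 x 200 x 12 mm, two steel bars (along y, at x = -58 and +58 mm, 50 mm above the shelf) with upturned V-shaped hooks, open above, tips 78 mm above the shelf. Two handles lie in them along x, at y = -55 and +55 mm; either may be the longer. Origin: centre of its underside.
- mug: Blue ceramic mug, 80 mm across, 85 mm high; origin at the centre of its underside. Bystander.
- bait_cup: White plastic bait cup with a press-button cover, 78 mm across, 80 mm high; origin at the centre of its underside. Bystander.
- line_spool: Grey flanged line spool, 70 mm across, 42 mm high; origin at the centre of its underside. Bystander.
- varnish_jar: Amber jar with a metal cap, 66 mm across, 90 mm high; origin at the centre of its underside. Bystander.
- brush: Varnish brush lying flat, 180 mm long along its x, under 40 mm high. Bystander.
- bell_sinker: Dark bell-shaped sinker, 48 mm across, 60 mm high; origin at the centre of its underside. Bystander.
Not all that is in view belongs to the job. What is shaped like the part that bears rod_long_mid but orange is not meant.

How it is judged:
By the outcome, as a careful person would: the job done as asked, in the order asked, and still so for the second after the job is handed in, with the robot touching nothing.
It also fails if it takes over 70 s, if anything falls off the work surface, if the arm or the gripper's body presses on something with over 40 N, if the wrist force passes 120 N, or if a joint passes its speed limit or range.

## Robot

A 6-joint arm with a two-finger parallel gripper is mounted at the origin on the work surface. World frame = base frame: x ahead of the robot, y to its left, z up, the work surface at z = 0. Lengths are in mm, angles in rad, forces in N, time in s.
With the tool pointing down it reaches from about 350 to 775 mm from the base axis. Payload 7.3 kg.
Tool frame: the origin (TCP) lies midway between the tips of the shut fingers; the grasp point (between the pads) lies 19 mm behind it (bot.grip_depth is the distance from the TCP to the grasp point, in mm); z points along the fingers, x is the direction in which the jaws open and shut, and the axes are right-handed (so a half turn about z gives the same grasp; the last joint's range is limited). The gripper opens to 92 mm and grips with 3 to 60 N. Pads are 19 mm wide; open, the fingers measure 130 mm over their backs; the gripper's body (75 mm by 190 mm) begins 47 mm behind the grasp point.
Start: joints at [0.978, 0.342, 1.524, -0, 1.275, -0.146], TCP at [226.832, 473.489, 226.741] pointing down, gripper open.
Joint ranges: [-2.53, 2.53], [-0.77, 2.02], [0.04, 2.7], [-1, 4.14], [0.28, 2.66], [-3.11, 3.11]. Speed limits (rad/s): [2.57, 2.57, 3.14, 3.14, 3.14, 3.14].

## Interface

Orientations are given as [roll, pitch, yaw] about the fixed x, y, z axes, in that order (R = Rz(yaw) Ry(pitch) Rx(roll)).
In Python, from plant import bot gives the robot as it stands. The module is installed in compiled form; this text tells all that it offers.
- The arm moves only by the shell command python3 -m inch 'ROWS'. ROWS is JSON, a list that holds one entry, the list of rows, each a list of 7 numbers: the shift along the tool's x, y, z each as a share of 0.2 m, from -1 to 1, then the turn, a rotation vector about the tool's x, y, z each as a share of 45 degrees, from -1 to 1, then the closure, from -1 (fully open) to 1 (shut), so that 0 is half open. A call has exactly 10 rows; each row is the pose to reach, as a shift and turn from the pose commanded when the call began, along the tool's axes at that moment; what a row does not reach only later rows make up. A row lasts 1/8 s, in which the tool goes at most 62.5 mm and 10.7 degrees, less where a joint would pass 70% of its speed; a pose out of reach is approached as far as the arm can. A call with a number of a shift or a turn outside -1 to 1 is refused whole. A call with a gripper value outside its range is refused whole. The fingers move at their own pace and stop on an object; the grip force is fixed at half the most. Time passes only in rows, so rows that repeat a pose let the fingers close, or fill a call up. It gives the time, the measured TCP pose, the force and the opening at its end, in the units of the state.
- bot.get_obs(): the state, without advancing time (a new reading comes with each control period).
- bot.capture(name): name is "scene" or "top" or "wrist"; returns the picture (480x640x3 uint8, red, green, blue); there is no depth.
- bot.camera_params(name): a dict with "fx", "fy", "cx", "cy" (pixels), "k1" (the pictures are not rectified: a ray, as slopes to the right and down, at radius r is drawn at 1 + k1 r^2 times it, then the intrinsics apply), "R" (3x3) and "t" (3): a world point X has camera coordinates R X + t; the wrist camera has in their place "T_tool_cam" (4x4, takes a point from camera to tool coordinates, whose origin is the TCP and whose axes are the tool frame's). Camera axes: x right, y down, z forward; pixel columns grow to the right and rows downward; lengths in mm; the calibration is good to about 2 mm. A picture is of the moment at which its call begins: read the wrist's pose just before it. camera_params takes no time and is no camera call.
- bot.close_job(): hands the job in, once; it reports no verdict.
The state is a dict: "time": time; "joint_positions": joint angles; "dq": joint speeds; "tau": joint torques, N m; "tool_pos": TCP position; "tcp_rot": TCP orientation; "contact_force": force on the tool from outside, world axes, zero at the start; "moment": the same for the moment, N m; "grip_width": finger opening in mm.
Only numpy, scipy, OpenCV 4.12 (cv2) and the standard library are available. Lean on these libraries where they do the work, as an engineer would, in place of code of your own. Each camera call takes 0.05 s, during which the arm holds its last target.

## Working session

There is one attempt and no reset: what is moved stays moved. The work goes in short steps, Python scripts to look and compute and a shell command to move; the robot and the scene stay as the last step left them, time stands still between calls to the robot, and variables do not carry over. Pictures are saved under pics/ and viewed, and the job is handed in when it is done.

```bash
mkdir -p pics; python3 - <<'E'
from plant import bot
import cv2
for n in("scene","top","wrist"):
    im=bot.capture(n); cv2.imwrite(f"pics/{n}0.png",im[:,:,::-1])
    print(n,bot.camera_params(n))
print(bot.get_obs(), bot.grip_depth)
E
```

```text
scene {'fx': 614.2563007549011, 'fy': 614.2563007549011, 'cx': 317.11193511462443, 'cy': 242.89336586068455, 'k1': -0.12163004526512584, 'R': array([[ 0.70106473,  0.71304389, -0.00875547],
       [ 0.58706505, -0.58408515, -0.56053472],
       [-0.40479979,  0.38783109, -0.82808464]]), 't': array([-321.21192465, -319.4875474 , 1664.07786462])}
top {'fx': 495.94002418892586, 'fy': 495.94002418892586, 'cx': 305.7905315369789, 'cy': 242.26442351748935, 'k1': 0.03446790569219969, 'R': array([[ 0.0294009 , -0.99956694,  0.00123487],
       [-0.98666635, -0.02921925, -0.16011169],
       [ 0.16007843,  0.00348903, -0.98709813]]), 't': array([ -89.1918225 ,  542.12771824, 1157.63102578])}
wrist {'fx': 360.87538019537425, 'fy': 360.87538019537425, 'cx': 317.96401617704186, 'cy': 243.71047507616979, 'k1': -0.04182414938413591, 'T_tool_cam': array([[ 9.99998054e-01, -1.97268741e-03,  1.40280823e-05,
        -4.66804087e-02],
       [ 1.90946592e-03,  9.69687263e-01,  2.44341905e-01,
        -6.60554137e+01],
       [-4.95613051e-04, -2.44341402e-01,  9.69689143e-01,
        -1.58033676e+02],
       [ 0.00000000e+00,  0.00000000e+00,  0.00000000e+00,
         1.00000000e+00]])}
{'time': 0.15, 'joint_positions': array([ 9.77989190e-01,  3.42568491e-01,  1.52479974e+00,  3.01910603e-05,
        1.27536341e+00, -1.46006000e-01]), 'dq': array([ 0.00140676, -0.00180939, -0.00380515,  0.00079172,  0.00011529,
       -0.00056598]), 'tau': array([ 1.91660118e-03, -4.31467795e+01, -2.44353622e+01,  7.17283599e-02,
        5.37184929e-02, -8.06597541e-05]), 'tool_pos': array([226.65198971, 473.22873925, 226.20082982]), 'tcp_rot': array([-3.14139838e+00,  1.12266936e-03,  1.12398649e+00]), 'contact_force': array([0.35030494, 0.859401  , 0.08634894]), 'moment': array([ 0.02305648, -0.03932902,  0.01786516]), 'grip_width': 92.0828124048811} 18.8
```

View pics/scene0.png

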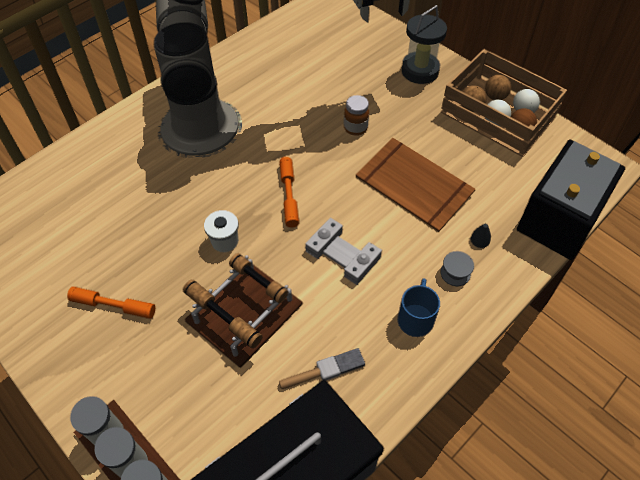

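View pics/top0.png

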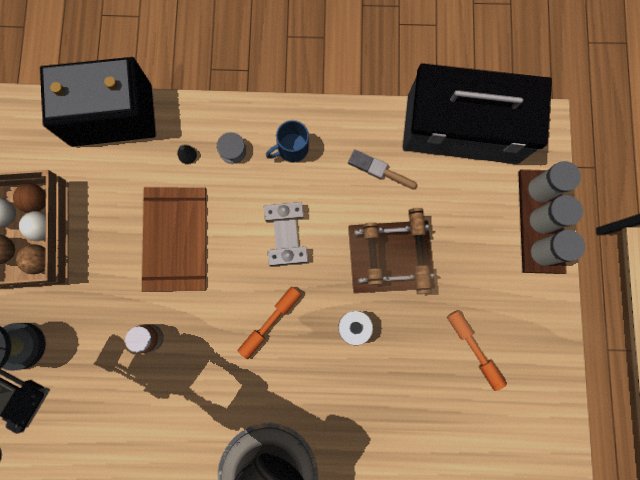

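View pics/wrist0.png

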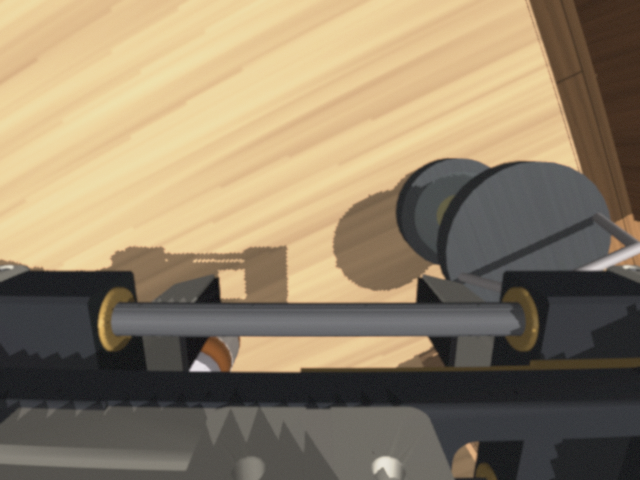

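The scene picture shows the mould at about (343,250), board at (415,183), rail at (240,310). The candidates for the rod are the two black and cork handles in the rail, at (222,315) and (260,277) in scene, (419,250) and (375,254) in top, plus orange look-alikes at (290,190) and (110,303), which are excluded. Next I take enlarged crops.

```bash
python3 - <<'E'
import cv2
a=cv2.imread("pics/top0.png"); s=cv2.imread("pics/scene0.png")
def crop(im,x0,y0,w,h,f,n): cv2.imwrite(n,cv2.resize(im[y0:y0+h,x0:x0+w],None,fx=f,fy=f,interpolation=cv2.INTER_CUBIC))
crop(a,340,200,100,100,6,"pics/c_rail_top.png")
crop(a,130,180,190,130,4,"pics/c_board_top.png")
crop(s,170,240,140,130,4.5,"pics/c_rail_sc.png")
crop(s,300,130,190,160,3.75,"pics/c_board_sc.png")
E
```

```text
(no output)
```

View pics/c_rail_top.png

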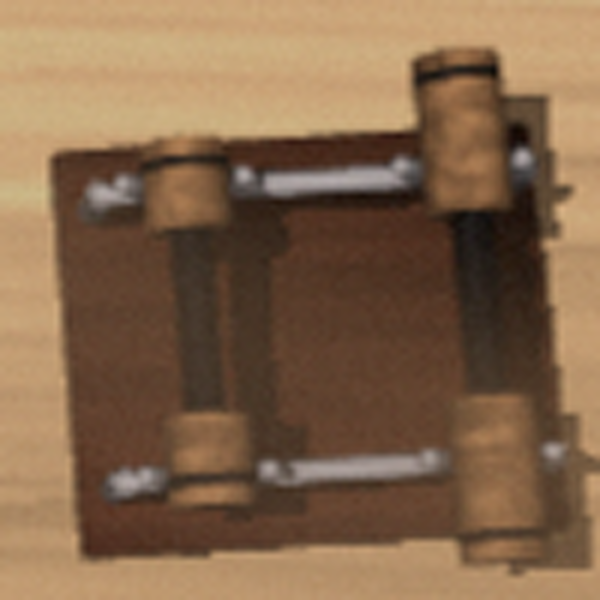

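View pics/c_board_top.png

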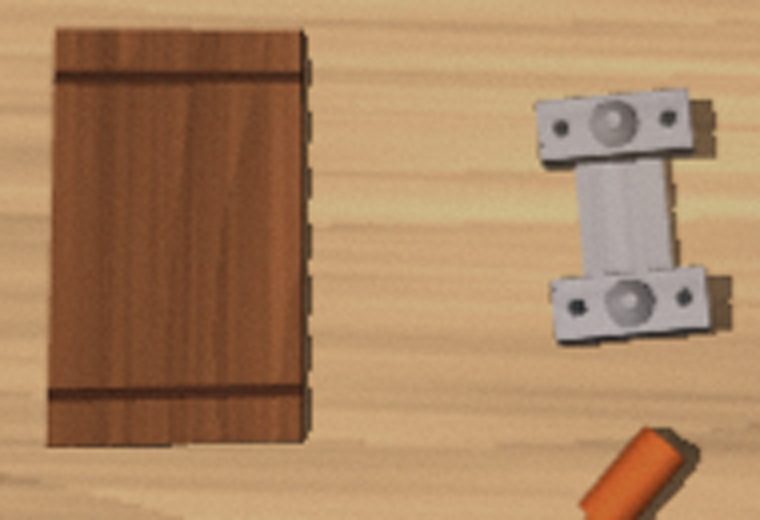

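View pics/c_rail_sc.png

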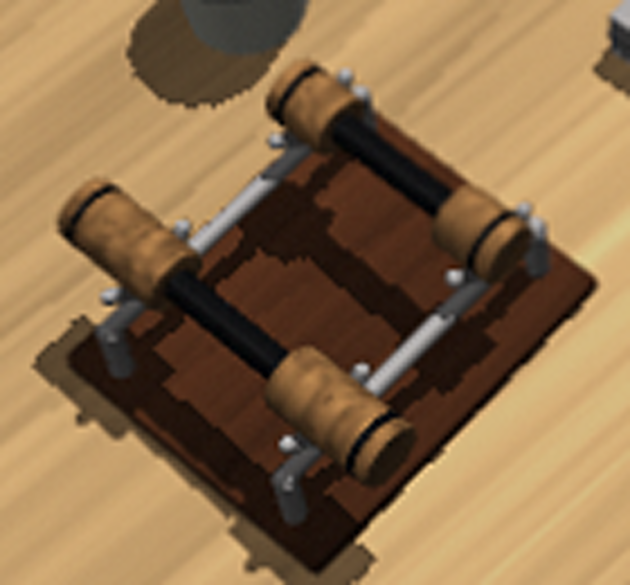

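View pics/c_board_sc.png

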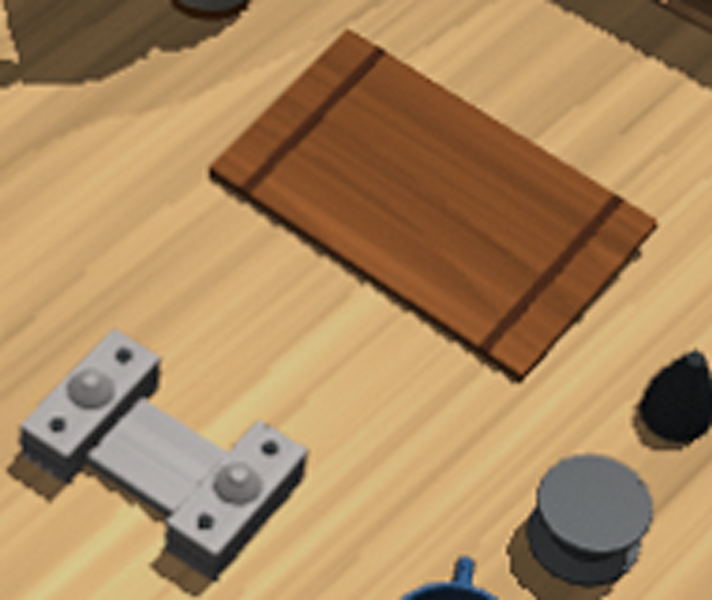

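```bash
cat > h.py <<'E'
import numpy as np, cv2
from scipy.optimize import least_squares
from plant import bot
P={n:bot.camera_params(n) for n in("scene","top","wrist")}
def proj(n,X,T=None):
    p=P[n]; X=np.atleast_2d(X).astype(float)
    if n=="wrist":
        M=np.linalg.inv(T@p["T_tool_cam"]); c=X@M[:3,:3].T+M[:3,3]
    else: c=X@p["R"].T+p["t"]
    s=c[:,:2]/c[:,2:]; s=s*(1+p["k1"]*(s**2).sum(1,keepdims=True))
    return s*[p["fx"],p["fy"]]+[p["cx"],p["cy"]]
def fit(obs,x0):
    # obs: (cam, local xyz, pixel)
    def res(q):
        c,s=np.cos(q[2]),np.sin(q[2]); r=[]
        for n,l,px in obs:
            r.append(proj(n,[q[0]+c*l[0]-s*l[1],q[1]+s*l[0]+c*l[1],l[2]])[0]-px)
        return np.array(r)
    r=least_squares(lambda q:res(q).ravel(),x0,x_scale=[100,100,1],loss="soft_l1")
    return r.x,res(r.x)
def ray(n,px,z):
    f=lambda q:(proj(n,[q[0],q[1],z])[0]-px)
    return least_squares(f,[400,0]).x
E
python3 - <<'E'
from h import *
np.set_printoptions(precision=2,suppress=True)
for n in("scene","top"): print(n,-P[n]["R"].T@P[n]["t"])
B=lambda x,y:np.array([130+x/4,180+y/4]); S=lambda x,y:np.array([300+x/3.75,130+y/3.75])
R=lambda x,y:np.array([340+x/6,200+y/6]); Q=lambda x,y:np.array([170+x/4.5,240+y/4.5])
a=47.5
m=[("top",(a,-75,34),B(535,101)),("top",(-a,-75,34),B(688,90)),("top",(-a,-37,34),B(694,150)),("top",(a,37,34),B(553,281)),("top",(-a,37,34),B(706,267)),("top",(-a,75,34),B(711,329)),("top",(a,75,34),B(556,336))]
ms=[("scene",(a,75,34),S(117,331)),("scene",(a,37,34),S(160,360)),("scene",(-a,75,34),S(22,428)),("scene",(-a,37,34),S(66,460)),("scene",(a,-37,34),S(262,423)),("scene",(a,-75,34),S(306,453)),("scene",(-a,-37,34),S(167,519)),("scene",(-a,-75,34),S(211,552))]
b=[("top",(0,-130,8),B(303,30)),("top",(0,130,8),B(305,441)),("top",(150,-130,26),B(56,29)),("top",(150,130,26),B(48,445)),("top",(0,-95,8),B(303,82)),("top",(0,95,8),B(303,387))]
bs=[("scene",(0,130,8),S(212,172)),("scene",(0,-130,8),S(520,376)),("scene",(150,130,26),S(348,30)),("scene",(150,-130,26),S(656,222))]
# rods: local x along rod
l=[("top",(36,0,97),R(465,212)),("top",(-36,0,97),R(493,394)),("top",(100,0,97),R(456,50)),("top",(-100,0,97),R(503,537))]
for nm,o,x0 in(("mould",m,[500,0,1.57]),("mould_s",ms,[500,0,1.57]),("mould2",m+ms,[500,0,1.57]),("board",b,[500,200,1.57]),("board_s",bs,[500,200,1.57]),("board2",b+bs,[500,200,1.57]),("rodl",l,[500,-250,0])):
    q,r=fit(o,x0); print(nm,q,np.degrees(q[2])); print(r.T)
for p in((150,40+0),):pass
for nm,px in(("mug",(292,140)),("cup",(356,328)),("spool",(231,147)),("jar",(139,339)),("sinker",(187,155)),("orange",(245,352)),("orange",(295,295)),("brush",(350,155)),("brush",(415,186))): print(nm,ray("top",np.array(px),40))
E
```

```text
scene [1086.37 -602.95 1196.1 ]
top [ 352.21  -77.35 1229.61]
mould [566.32 -23.4    1.69] 96.87243742629101
[[ 0.27  0.32  0.2  -0.68 -0.08  0.09 -0.2 ]
 [ 0.22 -0.39 -0.42 -0.1  -0.08 -0.16  1.61]]
mould_s [569.38 -24.38   1.68] 96.49329685872675
[[-0.53  0.82 -0.98  0.23 -0.74  1.04 -0.76  1.2 ]
 [-0.71 -0.24 -0.42 -0.25 -0.62  0.05  1.45  1.85]]
mould2 [567.69 -23.67   1.69] 96.62144810019839
[[ 0.53  0.59  0.4  -0.61 -0.01  0.09 -0.21 -0.9   0.45 -1.27 -0.05 -1.09
   0.7  -1.03  0.95]
 [-0.41 -0.86 -0.88 -0.73 -0.54 -0.62  0.98 -1.27 -0.84 -0.96 -0.83 -1.28
  -0.64  0.8   1.17]]
board [553.89 176.31   1.63] 93.5394945679576
[[ 0.13 -0.34  0.   -0.12  0.15  0.17]
 [-0.08 -0.09 -0.03  0.55  0.36 -0.83]]
board_s [555.5  175.45   1.63] 93.44303908023915
[[-1.17  0.52 -0.32  0.68]
 [-0.98  0.53 -0.23  0.25]]
board2 [554.33 176.16   1.63] 93.45599028403842
[[ 0.27 -0.34  0.15 -0.12  0.28  0.19 -1.32  0.33 -0.49  0.46]
 [-0.25 -0.27 -0.29  0.28  0.19 -1.01 -1.37  0.07 -0.6  -0.19]]
rodl [ 525.38 -336.52    0.09] 5.096849716233176
[[ 0.82 -0.82 -0.29  0.28]
 [-0.59 -0.05 -0.52  4.11]]
mug [804.05 -30.9 ]
cup [ 343.67 -197.66]
spool [780.99 121.03]
jar [304.06 310.7 ]
sinker [756.65 229.34]
orange [280.83  61.42]
orange [416.85 -51.14]
brush [ 769.16 -177.05]
brush [ 693.9  -338.74]
```

```bash
cat >> h.py <<'E'
from scipy.spatial.transform import Rotation as Ro
def plan(x,y,z,yaw_deg,roll=np.pi):
    o=bot.get_obs(); R0=Ro.from_euler("xyz",o["tcp_rot"]); R1=Ro.from_euler("xyz",[roll,0,np.radians(yaw_deg)])
    d=R0.inv().apply(np.array([x,y,z])-o["tool_pos"])/200
    w=(R0.inv()*R1).as_rotvec()/np.radians(45)
    print("now",np.round(o["tool_pos"],1),np.degrees(o["tcp_rot"]).round(2),"t",round(o["time"],2),"F",o["contact_force"].round(1),"w",round(o["grip_width"],1))
    print("shift",d.round(4),"turn",w.round(4))
E
python3 -c "
from h import *
plan(571,-110,150,3.45)
plan(400,190,200,30)"
```

```text
now [226.7 473.2 226.2] [-1.7999e+02  6.0000e-02  6.4400e+01] t 0.15 F [0.4 0.9 0.1] w 92.1
shift [-1.8855  2.8128  0.3826] turn [5.0000e-04 1.4000e-03 1.3544e+00]
now [226.7 473.2 226.2] [-1.7999e+02  6.0000e-02  6.4400e+01] t 0.15 F [0.4 0.9 0.1] w 92.1
shift [-0.9025  1.3936  0.1317] turn [2.000e-04 1.500e-03 7.644e-01]
```

```bash
python3 -m inch '[[[-0.65,1,0.1,0,0,0.68,-1],[-0.65,1,0.1,0,0,0.68,-1],[-0.65,1,0.1,0,0,0.68,-1],[-0.65,1,0.1,0,0,0.68,-1],[-0.65,1,0.1,0,0,0.68,-1],[-0.65,1,0.1,0,0,0.68,-1],[-0.65,1,0.1,0,0,0.68,-1],[-0.65,1,0.1,0,0,0.68,-1],[-0.65,1,0.1,0,0,0.68,-1],[-0.65,1,0.1,0,0,0.68,-1]]]'; python3 -c "
from h import *
plan(571,-110,150,3.45)"
```

```text
time: 1.4
tool_pos: [350.8, 270.1, 206.7]
tcp_rot: [-3.142, -0.0, 0.591]
contact_force: [0.6, -0.6, -0.3]
grip_width: 91.7
now [350.8 270.1 206.7] [-1.800e+02 -1.000e-02  3.384e+01] t 1.4 F [ 0.6 -0.6 -0.3] w 91.7
shift [-0.1442  2.1917  0.2835] turn [-1.000e-04 -1.000e-04  6.753e-01]
```

```bash
python3 -m inch '[[[-0.07,1,0.14,0,0,0.675,-1],[-0.07,1,0.14,0,0,0.675,-1],[-0.07,1,0.14,0,0,0.675,-1],[-0.07,1,0.14,0,0,0.675,-1],[-0.07,1,0.14,0,0,0.675,-1],[-0.07,1,0.14,0,0,0.675,-1],[-0.07,1,0.14,0,0,0.675,-1],[-0.07,1,0.14,0,0,0.675,-1],[-0.07,1,0.14,0,0,0.675,-1],[-0.07,1,0.14,0,0,0.675,-1]]]'; python3 -c "
from h import *
plan(571,-110,150,3.45)"
```

```text
time: 2.65
tool_pos: [450.6, 96.0, 178.8]
tcp_rot: [-3.142, -0.0, 0.06]
contact_force: [-0.1, 0.2, 0.5]
grip_width: 92.1
now [450.6  96.  178.8] [-1.80e+02 -1.00e-02  3.45e+00] t 2.65 F [-0.1  0.2  0.5] w 92.1
shift [0.5389 1.0644 0.144 ] turn [-0.0001 -0.0002 -0.0001]
```

```bash
python3 -m inch '[[[0.54,1,0.144,0,0,0,-1],[0.54,1,0.144,0,0,0,-1],[0.54,1,0.144,0,0,0,-1],[0.54,1,0.144,0,0,0,-1],[0.54,1,0.144,0,0,0,-1],[0.54,1,0.144,0,0,0,-1],[0.54,1,0.144,0,0,0,-1],[0.54,1,0.144,0,0,0,-1],[0.54,1,0.144,0,0,0,-1],[0.54,1,0.144,0,0,0,-1]]]'; python3 -c "
from h import *
plan(571,-110,12,3.45)
cv2.imwrite('pics/w1.png',bot.capture('wrist')[:,:,::-1])
cv2.imwrite('pics/t1.png',bot.capture('top')[:,:,::-1])"
```

```text
time: 3.9
tool_pos: [570.4, -97.1, 150.1]
tcp_rot: [3.142, -0.0, 0.06]
contact_force: [-0.1, -0.4, -0.4]
grip_width: 91.6
now [570.4 -97.1 150.1] [ 1.80e+02 -1.00e-02  3.45e+00] t 3.9 F [-0.1 -0.4 -0.4] w 91.6
shift [-0.0011  0.0646  0.6904] turn [ 0.0001 -0.0003 -0.    ]
```

View pics/w1.png

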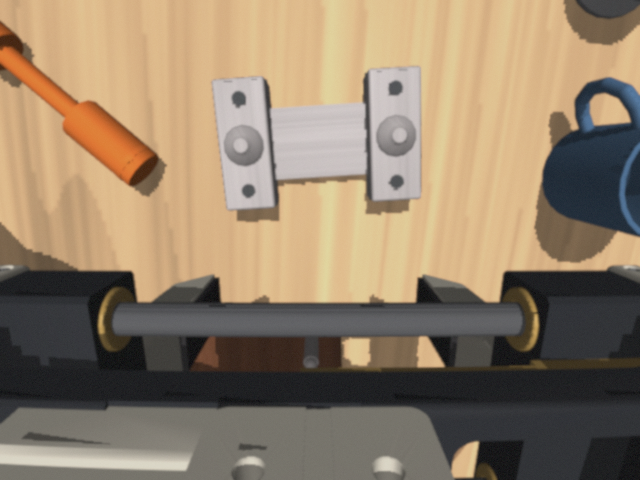

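Wrist view: mould centred at (317,140) in front of the open fingers, orange handle end at (140,165) and mug at (600,190) clear of the path. Descend behind it.

```bash
python3 -m inch '[[[0,0.075,0.2,0,0,0,-1],[0,0.075,0.4,0,0,0,-1],[0,0.075,0.6,0,0,0,-1],[0,0.075,0.65,0,0,0,-1],[0,0.075,0.69,0,0,0,-1],[0,0.075,0.69,0,0,0,-1],[0,0.075,0.69,0,0,0,-1],[0,0.075,0.69,0,0,0,-1],[0,0.075,0.69,0,0,0,-1],[0,0.075,0.69,0,0,0,-1]]]'; python3 -c "
from h import *
plan(558.7+.06*0,71.9,12,3.45)"
```

```text
time: 5.25
tool_pos: [571.4, -112.3, 12.1]
tcp_rot: [3.142, -0.0, 0.06]
contact_force: [0.8, 0.2, 0.7]
grip_width: 91.7
now [ 571.4 -112.3   12.1] [ 1.80e+02 -2.00e-02  3.43e+00] t 5.25 F [0.8 0.2 0.7] w 91.7
shift [-8.300e-03 -9.233e-01  5.000e-04] turn [ 0.0001 -0.0004 -0.0005]
```

```bash
python3 -m inch '[[[0,-0.06,0,0,0,0,-1],[0,-0.12,0,0,0,0,-1],[0,-0.17,0,0,0,0,-1],[0,-0.22,0,0,0,0,-1],[0,-0.28,0,0,0,0,-1],[0,-0.34,0,0,0,0,-1],[0,-0.4,0,0,0,0,-1],[0,-0.46,0,0,0,0,-1],[0,-0.5,0,0,0,0,-1],[0,-0.52,0,0,0,0,-1]]]'; python3 -c "
from h import *
plan(560.4,71.9,12,3.45)
cv2.imwrite('pics/w2.png',bot.capture('wrist')[:,:,::-1])
t=bot.capture('top')[:,:,::-1]
cv2.imwrite('pics/t2.png',cv2.resize(t[150:320,130:330],None,fx=3.5,fy=3.5,interpolation=cv2.INTER_CUBIC))"
```

```text
time: 6.5
tool_pos: [565.0, -7.9, 11.9]
tcp_rot: [-3.142, 0.0, 0.06]
contact_force: [-0.2, -4.2, -1.0]
grip_width: 92.0
now [565.   -7.9  11.9] [-180.      0.      3.46] t 6.5 F [-0.2 -4.2 -1. ] w 92.0
shift [ 0.0009 -0.3998 -0.0004] turn [-0.      0.0001  0.0001]
```

View pics/w2.png

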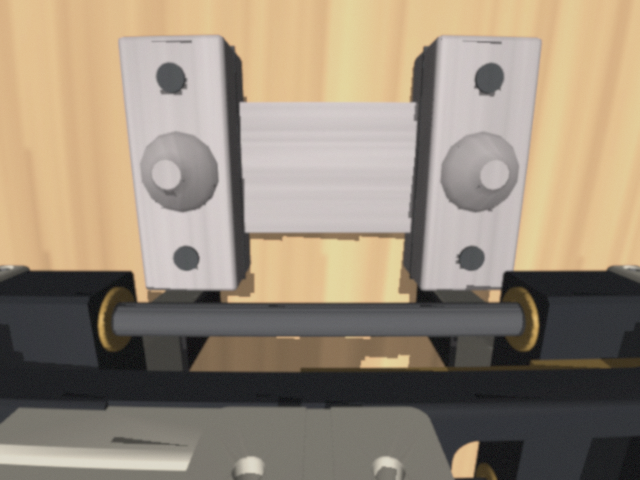

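View pics/t2.png

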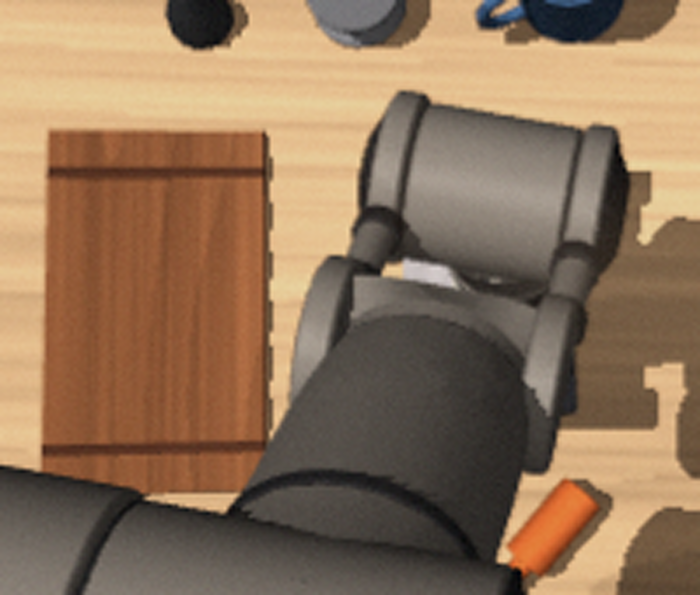

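Wrist view: the mould is squared up on both fingers, blocks at columns 120–220 and 435–540, offset about 4 mm to +x. Continuing.

```bash
python3 -m inch '[[[0,-0.04,0,0,0,0,-1],[0,-0.08,0,0,0,0,-1],[0,-0.12,0,0,0,0,-1],[0,-0.16,0,0,0,0,-1],[0,-0.2,0,0,0,0,-1],[0,-0.24,0,0,0,0,-1],[0,-0.28,0,0,0,0,-1],[0,-0.32,0,0,0,0,-1],[0,-0.34,0,0,0,0,-1],[0,-0.35,0,0,0,0,-1]]]'; python3 -c "
from h import *
plan(560.4,71.9,12,3.45)
cv2.imwrite('pics/w3.png',bot.capture('wrist')[:,:,::-1])"
```

```text
time: 7.85
tool_pos: [560.9, 61.7, 12.0]
tcp_rot: [3.142, -0.0, 0.06]
contact_force: [0.6, -6.1, -0.3]
grip_width: 92.0
now [560.9  61.7  12. ] [179.99  -0.     3.45] t 7.85 F [ 0.6 -6.1 -0.3] w 92.0
shift [ 0.0007 -0.0512 -0.0001] turn [ 0.0001 -0.0001 -0.    ]
```

View pics/w3.png

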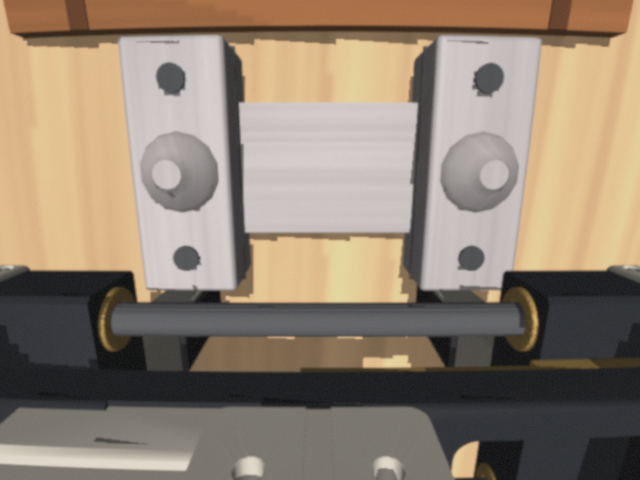

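Board edge spans row ~33 and is level with the mould; strips (77 and 560) straddle the mould symmetrically to within 5 mm. Slow final push.

```bash
python3 -m inch '[[[0,-0.006,0,0,0,0,-1],[0,-0.012,0,0,0,0,-1],[0,-0.018,0,0,0,0,-1],[0,-0.024,0,0,0,0,-1],[0,-0.03,0,0,0,0,-1],[0,-0.034,0,0,0,0,-1],[0,-0.038,0,0,0,0,-1],[0,-0.042,0,0,0,0,-1],[0,-0.046,0,0,0,0,-1],[0,-0.05,0,0,0,0,-1]]]'; python3 -c "
from h import *
plan(560.4,71.9,12,3.45)
cv2.imwrite('pics/w4.png',bot.capture('wrist')[:,:,::-1])"
```

```text
time: 9.15
tool_pos: [560.4, 71.1, 12.0]
tcp_rot: [3.141, -0.0, 0.06]
contact_force: [0.7, -5.9, 0.8]
grip_width: 91.8
now [560.4  71.1  12. ] [179.99  -0.     3.41] t 9.15 F [ 0.7 -5.9  0.8] w 91.8
shift [ 0.0004 -0.0039 -0.0001] turn [ 0.0002 -0.0001 -0.0009]
```

View pics/w4.png

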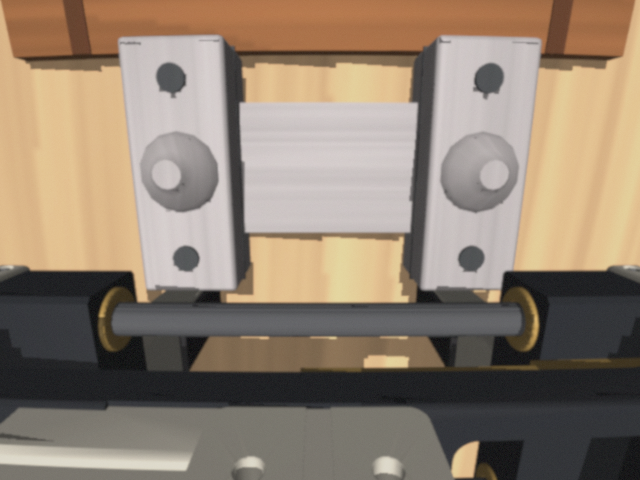

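```bash
cat >> h.py <<'E'
def toolT():
    o=bot.get_obs(); T=np.eye(4); T[:3,:3]=Ro.from_euler("xyz",o["tcp_rot"]).as_matrix(); T[:3,3]=o["tool_pos"]; return T
def wray(px,z,T):
    return least_squares(lambda q:(proj("wrist",[q[0],q[1],z],T)[0]-px),[T[0,3],T[1,3]]).x
E
python3 -c "
from h import *
T=toolT()
for n,p,z in (('mould FL',(121,39),34),('mould FR',(540,39),34),('brL',(241,103),12),('brR',(415,103),12),('boardbotL',(300,56),0),('board top edge mid',(330,51),8),('board bot L end',(17,58),0),('R',(622,58),0),('rearL',(147,290),34),('rearR',(515,290),34)):
    print(n,wray(np.array(p),z,T).round(1))
im=cv2.imread('pics/w4.png'); cv2.imwrite('pics/w4c.png',cv2.resize(im[0:120,100:560],None,fx=1.7,fy=3))
"
```

```text
mould FL [485. 172.]
mould FR [631.1 180.7]
brL [522.8 155.2]
brR [594.8 159.4]
boardbotL [545.7 177.4]
board top edge mid [558.4 178.1]
board bot L end [419.  171.8]
R [689.3 187.5]
rearL [489.6  79.2]
rearR [639.   87.7]
```

View pics/w4c.png

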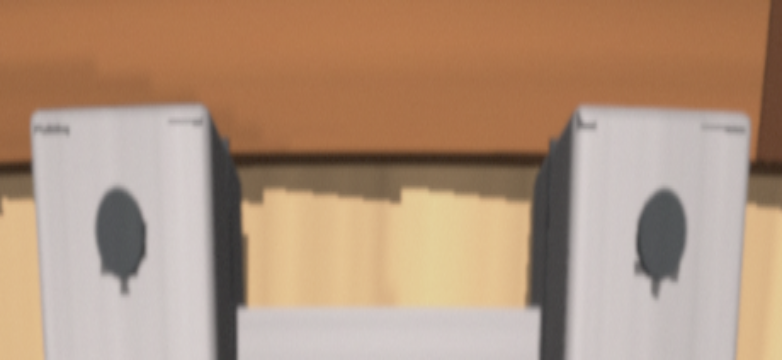

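Estimated remaining gap 1–2 mm; force still only sliding friction. Creep on.

```bash
python3 -m inch '[[[0,-0.002,0,0,0,0,-1],[0,-0.004,0,0,0,0,-1],[0,-0.006,0,0,0,0,-1],[0,-0.008,0,0,0,0,-1],[0,-0.01,0,0,0,0,-1],[0,-0.012,0,0,0,0,-1],[0,-0.013,0,0,0,0,-1],[0,-0.014,0,0,0,0,-1],[0,-0.015,0,0,0,0,-1],[0,-0.016,0,0,0,0,-1]]]'; python3 -c "
from h import *
plan(560.4,71.9,12,3.45)"
```

```text
time: 10.45
tool_pos: [560.4, 72.1, 12.0]
tcp_rot: [3.138, -0.0, 0.061]
contact_force: [0.2, -16.1, 0.3]
grip_width: 91.5
now [560.4  72.1  12. ] [ 1.7982e+02 -1.0000e-02  3.4700e+00] t 10.45 F [  0.2 -16.1   0.3] w 91.5
shift [-0.0003  0.0011  0.0002] turn [ 0.004  -0.0002  0.0004]
```

```bash
python3 -m inch '[[[0,-0.001,0,0,0,0,-1],[0,-0.002,0,0,0,0,-1],[0,-0.003,0,0,0,0,-1],[0,-0.004,0,0,0,0,-1],[0,-0.005,0,0,0,0,-1],[0,-0.006,0,0,0,0,-1],[0,-0.007,0,0,0,0,-1],[0,-0.008,0,0,0,0,-1],[0,-0.008,0,0,0,0,-1],[0,-0.008,0,0,0,0,-1]]]'; python3 -c "
from h import *
plan(560.4,71.9,12,3.45)
print(bot.get_obs()['moment'])
cv2.imwrite('pics/w5.png',bot.capture('wrist')[:,:,::-1])
im=cv2.imread('pics/w5.png'); cv2.imwrite('pics/w5c.png',cv2.resize(im[0:120,100:560],None,fx=1.7,fy=3))"
```

```text
time: 11.7
tool_pos: [560.5, 72.2, 12.1]
tcp_rot: [3.137, -0.0, 0.061]
contact_force: [-0.9, -22.8, 1.1]
grip_width: 91.5
now [560.5  72.2  12.1] [179.71  -0.     3.47] t 11.7 F [ -0.9 -22.8   1.1] w 91.5
shift [-0.0004  0.0013  0.0007] turn [ 0.0064 -0.0001  0.0004]
[-3.76246349  0.11089177  0.24924178]
```

View pics/w5c.png

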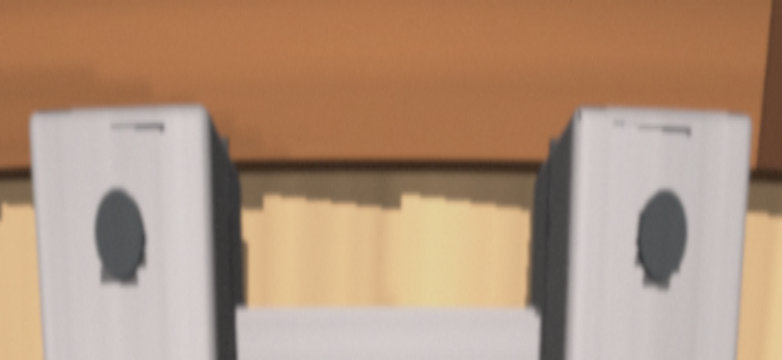

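Contact firm, 23 N with z-moment only 0.25 N·m, so both corners bear on the board: flush. Now back off and lift.

```bash
python3 -m inch '[[[0,0.02,0,0,0,0,-1],[0,0.05,0,0,0,0,-1],[0,0.12,0,0,0,0,-1],[0,0.22,-0.05,0,0,0,-1],[0,0.3,-0.3,0,0,0,-1],[0,0.5,-0.55,0,0,0,-0.3],[0,0.75,-0.75,0,0,-0.22,0],[0,0.95,-0.85,0,0,-0.45,0],[0,1,-0.85,0,0,-0.7,0],[0,1,-0.85,0,0,-0.9,0]]]'; python3 -c "
from h import *
plan(525,-336,175,-85)"
```

```text
time: 13.0
tool_pos: [571.7, -126.0, 183.0]
tcp_rot: [3.14, -0.001, 0.77]
contact_force: [-0.6, 0.2, -0.7]
grip_width: 48.3
now [ 571.7 -126.   183. ] [ 1.7992e+02 -4.0000e-02  4.4100e+01] t 13.0 F [-0.6  0.2 -0.7] w 48.3
shift [-0.8987  0.5914  0.0403] turn [-1.0000e-04 -2.4000e-03  2.8689e+00]
```

```bash
python3 -m inch '[[[-0.9,0.4,0.04,0,0,-1,0],[-0.9,0.4,0.04,0,0,-1,0],[-0.9,0.4,0.04,0,0,-1,0],[-0.9,0.4,0.04,0,0,-1,0],[-0.9,0.4,0.04,0,0,-1,0],[-0.9,0.4,0.04,0,0,-1,0],[-0.9,0.4,0.04,0,0,-1,0],[-0.9,0.4,0.04,0,0,-1,0],[-0.9,0.4,0.04,0,0,-1,0],[-0.9,0.4,0.04,0,0,-1,0]]]'; python3 -c "
from h import *
plan(525,-336,175,95.1)
np.save('T6.npy',toolT())
cv2.imwrite('pics/w6.png',bot.capture('wrist')[:,:,::-1])
cv2.imwrite('pics/t6.png',bot.capture('top')[:,:,::-1])
cv2.imwrite('pics/s6.png',bot.capture('scene')[:,:,::-1])"
```

```text
time: 14.25
tool_pos: [497.9, -305.8, 173.9]
tcp_rot: [3.142, -0.0, 1.552]
contact_force: [-0.5, 0.6, 0.7]
grip_width: 45.9
now [ 497.9 -305.8  173.9] [180.    -0.    88.94] t 14.25 F [-0.5  0.6  0.7] w 45.9
shift [-0.1486  0.1381 -0.0054] turn [ 1.00e-04 -1.00e-04 -1.37e-01]
```

View pics/w6.png

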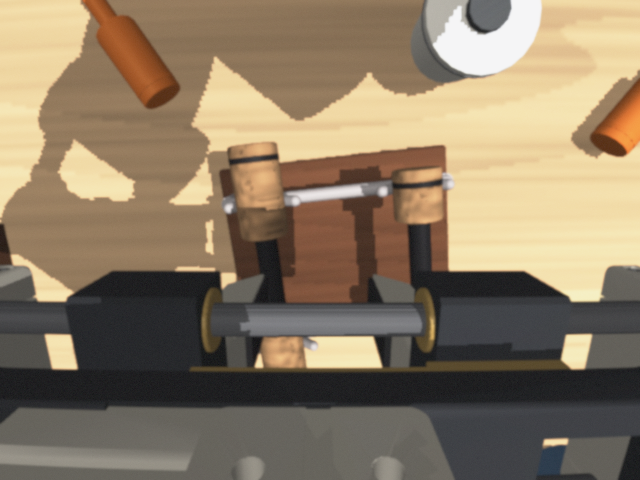

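View pics/t6.png

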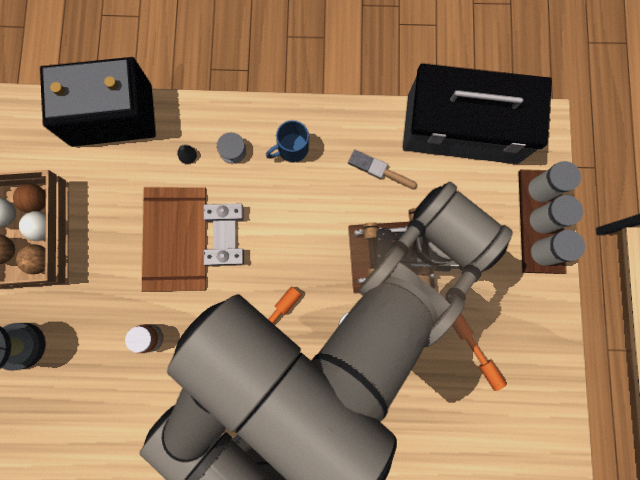

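```bash
python3 - <<'E'
import cv2
w=cv2.imread("pics/w6.png");t=cv2.imread("pics/t6.png");s=cv2.imread("pics/s6.png")
cv2.imwrite("pics/w6c.png",cv2.resize(w[130:290,210:320],None,fx=3.7,fy=3.7,interpolation=cv2.INTER_CUBIC))
cv2.imwrite("pics/t6c.png",cv2.resize(t[180:300,135:255],None,fx=5,fy=5,interpolation=cv2.INTER_CUBIC))
cv2.imwrite("pics/s6c.png",cv2.resize(s[100:280,300:500],None,fx=3.3,fy=3.3,interpolation=cv2.INTER_CUBIC))
E
```

```text
(no output)
```

View pics/w6c.png

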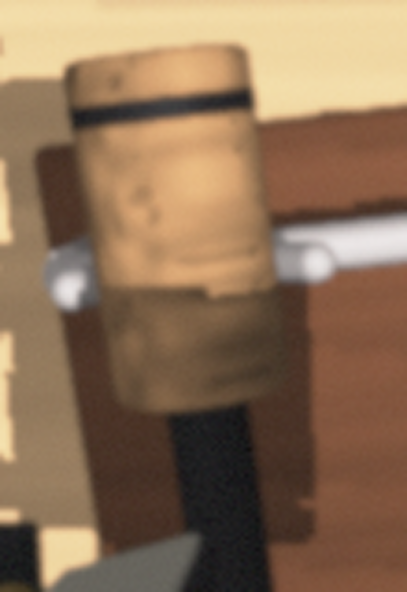

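View pics/t6c.png

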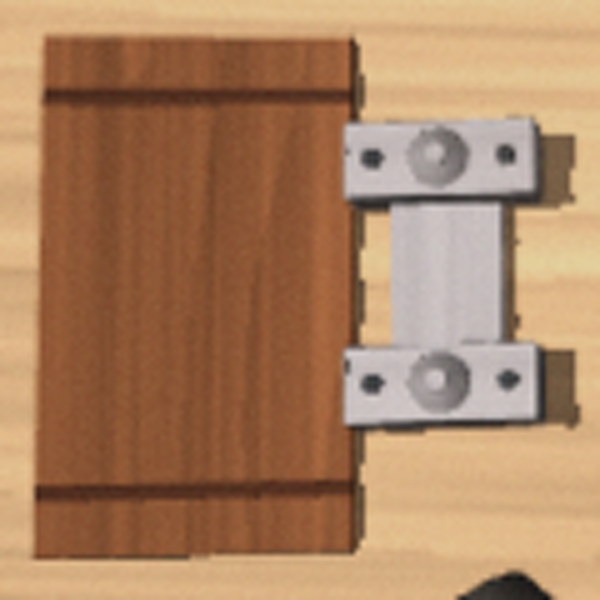

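View pics/s6c.png

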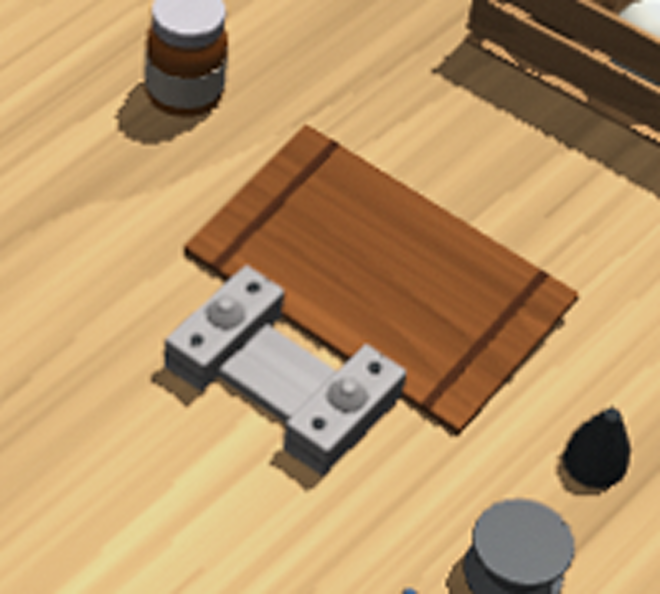

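```bash
python3 - <<'E'
from h import *
np.set_printoptions(precision=2,suppress=True)
T=np.load("T6.npy")
C=lambda x,y:np.array([210+x/3.7,130+y/3.7])
e=wray(C(157,49),97,T); i=wray(C(200,411),97,T)
d=(i-e); print("end",e,"inner",i,np.linalg.norm(d),np.degrees(np.arctan2(d[1],d[0])))
bm=wray(C(218,490),88,T); print("bare mid",bm)
u=d/np.linalg.norm(d); print("centre",e+100*u,i+36*u)
# silhouette edges mid of grip sides
B=lambda x,y:np.array([135+x/5,180+y/5]); a=47.5
m=[("top",(a,-75,34),B(345,126)),("top",(-a,-75,34),B(535,118)),("top",(-a,-37,34),B(540,192)),("top",(a,37,34),B(344,350)),("top",(-a,37,34),B(535,345)),("top",(-a,75,34),B(541,418)),("top",(0,-56,46),B(436,152)),("top",(0,56,46),B(438,378))]
q,r=fit(m,[560,130,1.6]);print("mould",q,np.degrees(q[2]));print(r.T)
S=lambda x,y:np.array([300+x/3.3,100+y/3.3])
ms=[("scene",(a,75,34),S(246,266)),("scene",(a,37,34),S(284,290)),("scene",(-a,75,34),S(165,340)),("scene",(-a,37,34),S(205,365)),("scene",(a,-37,34),S(367,345)),("scene",(a,-75,34),S(406,370)),("scene",(-a,-37,34),S(286,428)),("scene",(-a,-75,34),S(325,455))]
q,r=fit(ms,[560,130,1.6]);print("mould_s",q,np.degrees(q[2]));print(r.T)
E
```

```text
end [ 425.08 -345.33] inner [ 488.64 -341.5 ] 63.67455046481887 3.446927859062926
bare mid [ 506.41 -340.37]
centre [ 524.9  -339.31] [ 524.58 -339.33]
mould [560.4  129.34   1.63] 93.61663935228603
[[-0.31  0.25 -0.53 -0.05  0.88 -0.12  0.05 -0.03]
 [-0.39 -0.01  0.24 -0.31 -0.62  0.29  0.23  0.52]]
mould_s [562.94 128.63   1.63] 93.36696085338833
[[-0.02  0.59 -0.51 -0.41 -0.32  0.64 -0.47  0.64]
 [-0.34  0.4   0.02  0.91 -0.19  0.73 -1.21 -0.41]]
```

Rod: grip length measured 63.7 mm (expect 64); corrected for axis height its centre is ≈(525,-341), axis ≈4°. Mould measured at local x −47.3 mm (flush is −47.5), yaw 93.5° vs the board 93.45°, offset −4 mm along the edge. Next I move above the rod.

```bash
python3 -c "
from h import *
plan(525,-341,125,94.2)"; python3 -m inch '[[[-0.175,0.132,0.05,0,0,-0.117,0],[-0.175,0.132,0.1,0,0,-0.117,0],[-0.175,0.132,0.2,0,0,-0.117,0],[-0.175,0.132,0.245,0,0,-0.117,0],[-0.175,0.132,0.245,0,0,-0.117,0],[-0.175,0.132,0.245,0,0,-0.117,0],[-0.175,0.132,0.245,0,0,-0.117,0],[-0.175,0.132,0.245,0,0,-0.117,0],[-0.175,0.132,0.245,0,0,-0.117,0],[-0.175,0.132,0.245,0,0,-0.117,0]]]'; python3 -c "
from h import *
plan(525,-341,70,94.2)
np.save('T7.npy',toolT())
cv2.imwrite('pics/w7.png',bot.capture('wrist')[:,:,::-1])"
```

```text
now [ 497.9 -305.9  173.9] [-1.800e+02 -1.000e-02  8.893e+01] t 14.4 F [-0.3 -0.6 -0.1] w 45.7
shift [-0.1729  0.1389  0.2443] turn [-0.000e+00 -1.000e-04 -1.171e-01]
time: 15.65
tool_pos: [523.6, -341.5, 124.9]
tcp_rot: [3.142, -0.0, 1.644]
contact_force: [-0.3, 0.5, -0.5]
grip_width: 46.1
now [ 523.6 -341.5  124.9] [180.    -0.    94.19] t 15.65 F [-0.3  0.5 -0.5] w 46.1
shift [0.0018 0.0073 0.2747] turn [ 0.0001 -0.0001 -0.0002]
```

View pics/w7.png

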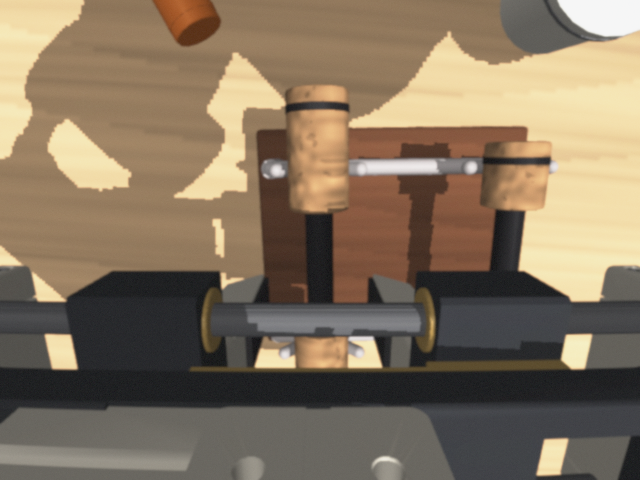

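```bash
python3 - <<'E'
from h import *
T=np.load("T7.npy")
A=wray(np.array([317.5,88]),97,T);B=wray(np.array([319.5,211]),97,T);C=wray(np.array([322,345]),97,T)
print(A,B,np.linalg.norm(B-A),C,np.degrees(np.arctan2(*(C-A)[::-1])))
u=np.array([np.cos(.09),np.sin(.09)]);print(A+100*u,B+36*u)
E
```

```text
[ 427.22522892 -348.26122518] [ 486.99100933 -342.97307387] 59.99927543778103 [ 564.18834776 -335.94416731] 5.138771358307475
[ 526.82050222 -339.27337026] [ 522.84530772 -339.7374461 ]
```

Rod is centred between the fingers (black rod at columns 306–333 for cx 318), axis 5.1°. Descending with a 0.9° trim.

```bash
python3 -m inch '[[[0.01,0.007,0.06,0,0,-0.02,0],[0.01,0.007,0.12,0,0,-0.02,0],[0.01,0.007,0.18,0,0,-0.02,0],[0.01,0.007,0.23,0,0,-0.02,0],[0.01,0.007,0.26,0,0,-0.02,0],[0.01,0.007,0.274,0,0,-0.02,0],[0.01,0.007,0.274,0,0,-0.02,0],[0.01,0.007,0.274,0,0,-0.02,0],[0.01,0.007,0.274,0,0,-0.02,0],[0.01,0.007,0.274,0,0,-0.02,0]]]' ; python3 -c "
from h import *
plan(525,-339.5,70,95.1)"
```

```text
time: 16.95
tool_pos: [524.9, -339.4, 70.3]
tcp_rot: [3.141, 0.0, 1.66]
contact_force: [-0.5, -0.3, 0.2]
grip_width: 45.8
now [ 524.9 -339.4   70.3] [1.7998e+02 1.0000e-02 9.5090e+01] t 16.95 F [-0.5 -0.3  0.2] w 45.8
shift [-0.0004  0.0005  0.0016] turn [ 0.0004  0.0002 -0.0003]
```

Close.

```bash
python3 -m inch '[[[0,0,0,0,0,0,0.3],[0,0,0,0,0,0,0.5],[0,0,0,0,0,0,0.7],[0,0,0,0,0,0,0.9],[0,0,0,0,0,0,1],[0,0,0,0,0,0,1],[0,0,0,0,0,0,1],[0,0,0,0,0,0,1],[0,0,-0.02,0,0,0,1],[0,0,-0.05,0,0,0,1]]]' ; python3 -c "
from h import *
plan(525,-339.5,150,95.1)"
```

```text
time: 18.2
tool_pos: [524.3, -338.2, 79.7]
tcp_rot: [-3.14, -0.003, 1.66]
contact_force: [-0.1, 0.8, -1.9]
grip_width: 15.1
now [ 524.3 -338.2   79.7] [-1.7992e+02 -1.4000e-01  9.5100e+01] t 18.2 F [-0.1  0.8 -1.9] w 15.1
shift [-0.0057  0.0022 -0.3516] turn [-0.0018 -0.0032 -0.0001]
```

```bash
python3 -m inch '[[[0,0,-0.05,0,0,0,1],[0,0,-0.1,0,0,0,1],[0,0,-0.16,0,0,0,1],[0,0,-0.22,0,0,0,1],[0,0,-0.28,0,0,0,1],[0,0,-0.34,0,0,0,1],[0,0,-0.38,0,0,0,1],[0,0,-0.4,0,0,0,1],[0,0,-0.4,0,0,0,1],[0,0,-0.4,0,0,0,1]]]' ; python3 -c "
from h import *
plan(560,146,160,93.5)
np.save('T8.npy',toolT())
cv2.imwrite('pics/w8.png',bot.capture('wrist')[:,:,::-1])
cv2.imwrite('pics/s8.png',bot.capture('scene')[:,:,::-1])
"
```

```text
time: 19.45
tool_pos: [524.6, -339.2, 159.6]
tcp_rot: [-3.141, -0.001, 1.66]
contact_force: [-0.3, -0.9, -1.3]
grip_width: 15.1
now [ 524.6 -339.2  159.6] [-1.7997e+02 -4.0000e-02  9.5090e+01] t 19.45 F [-0.3 -0.9 -1.3] w 15.1
shift [ 2.4007e+00  3.9130e-01 -5.0000e-04] turn [-0.0008 -0.001   0.0353]
```

View pics/w8.png

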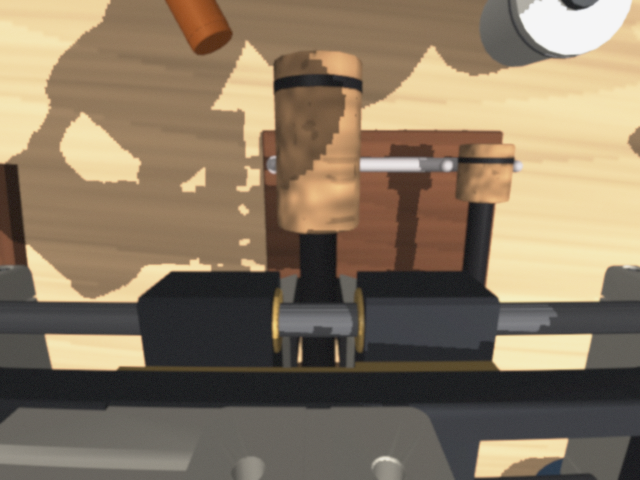

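View pics/s8.png

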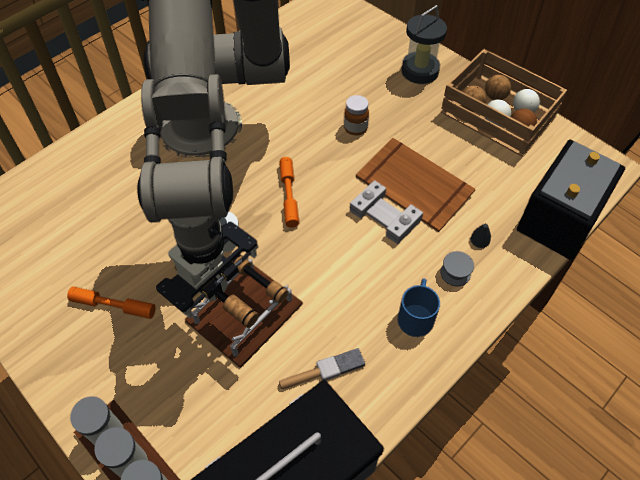

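```bash
python3 - <<'E'
import cv2
w=cv2.imread("pics/w8.png")
cv2.imwrite("pics/w8c.png",cv2.resize(w[40:245,255:380],None,fx=2.9*1,fy=2.9,interpolation=cv2.INTER_CUBIC))
s=cv2.imread("pics/s8.png")
cv2.imwrite("pics/s8c.png",cv2.resize(s[210:370,140:320],None,fx=3.7,fy=3.7,interpolation=cv2.INTER_CUBIC))
E
```

```text
(no output)
```

View pics/w8c.png

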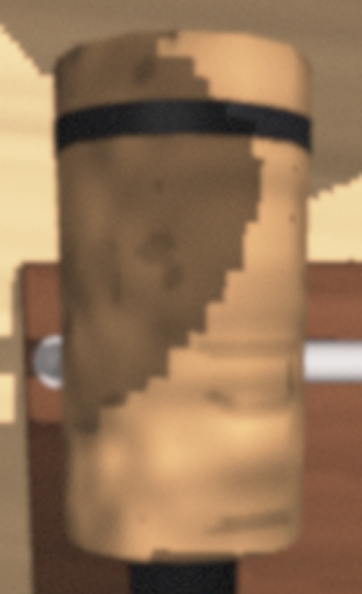

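View pics/s8c.png

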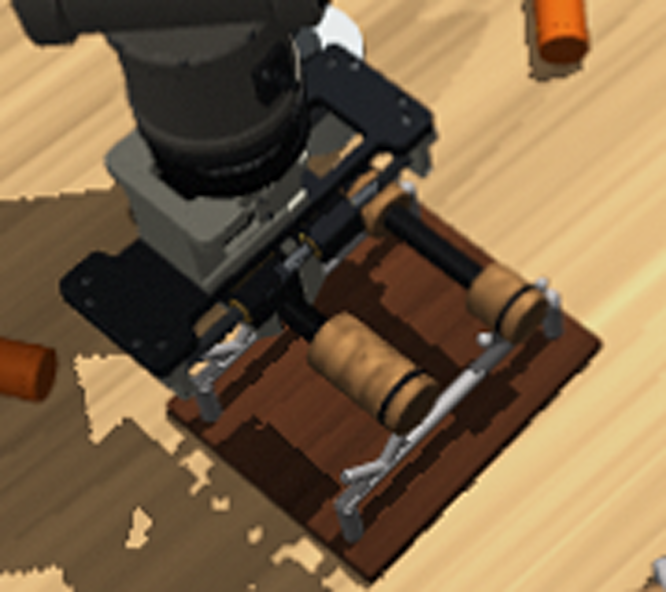

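```bash
python3 - <<'E'
from h import *
T=np.eye(4); a=np.linspace(0,2*np.pi,721)
def circ(yl,q):
    s,h,p=q; c=np.array([0,s,-h]); ax=np.array([0,np.cos(p),np.sin(p)]); n=np.array([0,-np.sin(p),np.cos(p)])
    return proj("wrist",c+yl*ax+17*(np.cos(a)[:,None]*[1,0,0]+np.sin(a)[:,None]*n),T)
def f(q):
    e=circ(-99,q); i=circ(-37,q); e2=circ(-100,q);i2=circ(-36,q)
    return [np.ptp(e[:,0])-88.6,np.ptp(i[:,0])-79.3,e2[:,1].min()-50.5,i2[:,1].max()-233]
r=least_squares(f,[0,10,0]);print(r.x,np.degrees(r.x[2]),r.fun)
for h in(6,8,10,12): 
    g=least_squares(lambda q:f([q[0],h,q[1]])[:4],[0,0]);print(h,g.x,np.degrees(g.x[1]),g.fun)
E
```

```text
[-0.66704595  3.82801009  0.03745163] 2.145820185957768 [ 0.11179322  0.1939902   0.11702465 -0.13085584]
6 [-0.33629048  0.00900964] 0.5162142244002242 [-0.31450095  0.72914876 -0.04199113  0.07188683]
8 [-0.08826966 -0.01668996] -0.9562642283173444 [-0.6767924   1.24112136 -0.14598758  0.20577196]
10 [ 0.10878733 -0.04187575] -2.399303790777555 [-1.00697086  1.77256771 -0.21415969  0.29693618]
12 [ 0.25823419 -0.06652685] -3.8117077329510978 [-1.30345998  2.32462556 -0.25069773  0.35204317]
```

```bash
python3 - <<'E'
from h import *
T=np.load("T8.npy"); a=np.linspace(0,2*np.pi,60)
s=cv2.imread("pics/s8.png"); out=[]
for h,p in((9.7,0),(4,0.037)):
    im=cv2.resize(s[270:340,210:270],None,fx=6.5,fy=6.5,interpolation=cv2.INTER_CUBIC)
    for yl in(36,100):
        ax=np.array([0,np.cos(p),np.sin(p)]); n=np.array([0,-np.sin(p),np.cos(p)])
        L=np.array([0,0,-h])+yl*ax+17*(np.cos(a)[:,None]*[1,0,0]+np.sin(a)[:,None]*n)
        X=L@T[:3,:3].T+T[:3,3]
        u=(proj("scene",X)-[210,270]+.5)*6.5
        cv2.polylines(im,[u.astype(np.int32)],True,(0,255,0),1)
    out.append(im)
cv2.imwrite("pics/ov.png",np.hstack(out))
E
```

```text
(no output)
```

View pics/ov.png

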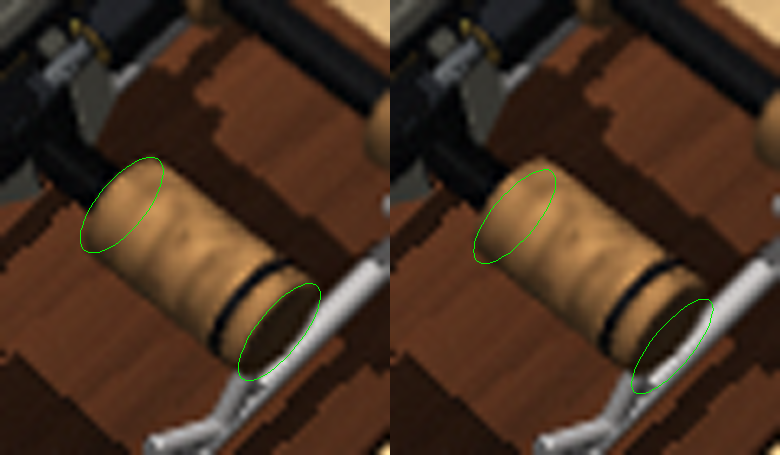

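The overlay at height 9.7 mm above the TCP, level, matches the held rod. Carry on toward the board: target axis (557.1,193.7), approach 5 mm up-slope.

```bash
python3 -m inch '[[[0.12,0.02,0,0,0,0,1],[0.3,0.05,0,0,0,0.01,1],[0.5,0.08,0,0,0,0.02,1],[0.7,0.12,0,0,0,0.03,1],[0.85,0.14,0,0,0,0.036,1],[0.95,0.16,0,0,0,0.036,1],[1,0.16,0,0,0,0.036,1],[1,0.16,0,0,0,0.036,1],[1,0.16,0,0,0,0.036,1],[1,0.16,0,0,0,0.036,1]]]' >/dev/null;  python3 -c "
from h import *
plan(556.8,198.7,160,93.45)"
```

```text
now [ 538.9 -138.2  160. ] [180.    0.   93.4] t 20.8 F [ 0.2  0.9 -1.5] w 14.8
shift [ 1.6762  0.1891 -0.    ] turn [ 0.0001  0.0001 -0.0011]
```

```bash
python3 -m inch '[[[0.12,0.01,0,0,0,0,1],[0.3,0.04,0,0,0,0,1],[0.5,0.06,0,0,0,0,1],[0.7,0.08,0,0,0,0,1],[0.85,0.1,0,0,0,0,1],[0.95,0.12,0,0,0,0,1],[1,0.12,0,0,0,0,1],[1,0.12,0,0,0,0,1],[1,0.12,0,0,0,0,1],[1,0.12,0,0,0,0,1]]]' >/dev/null;  python3 -c "
from h import *
plan(556.8,198.7,60,93.45)"
```

```text
now [550.9  62.9 160.1] [1.800e+02 1.000e-02 9.341e+01] t 22.05 F [-0.4  0.1 -1.3] w 15.1
shift [0.6759 0.0699 0.5006] turn [ 0.0001  0.0001 -0.0009]
```

```bash
python3 -m inch '[[[0.12,0.01,0,0,0,0,1],[0.3,0.03,0,0,0,0,1],[0.48,0.05,0,0,0,0,1],[0.6,0.065,0,0,0,0,1],[0.676,0.07,0.05,0,0,0,1],[0.676,0.07,0.15,0,0,0,1],[0.676,0.07,0.3,0,0,0,1],[0.676,0.07,0.42,0,0,0,1],[0.676,0.07,0.45,0,0,0,1],[0.676,0.07,0.45,0,0,0,1]]]' >/dev/null;  python3 -c "
from h import *
plan(556.8,198.7,22,93.45)
np.save('T9.npy',toolT())
cv2.imwrite('pics/w9.png',bot.capture('wrist')[:,:,::-1])
s=bot.capture('scene')[:,:,::-1]; cv2.imwrite('pics/s9.png',cv2.resize(s[100:280,300:500],None,fx=3.3,fy=3.3,interpolation=cv2.INTER_CUBIC))
"
```

```text
now [556.7 199.2  70. ] [-1.7998e+02  1.0000e-02  9.3440e+01] t 23.3 F [-0.  -0.  -1.1] w 15.0
shift [-0.0024  0.0006  0.2401] turn [-0.0005  0.0001 -0.0002]
```

View pics/w9.png

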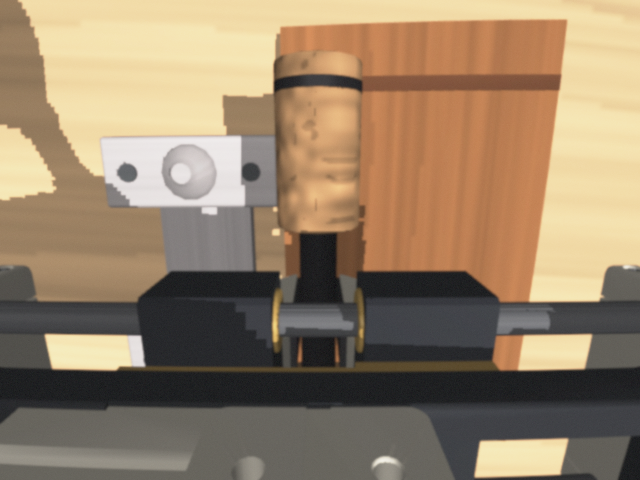

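View pics/s9.png

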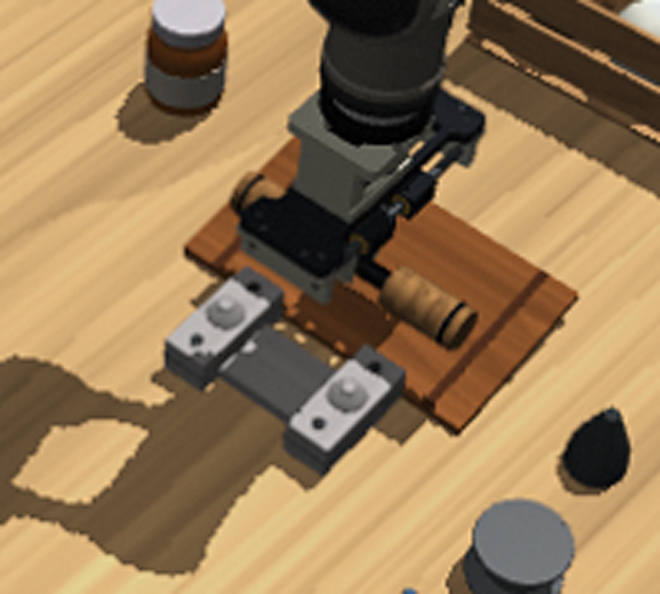

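```bash
python3 -c "
from h import *
T=np.load('T9.npy')
u=np.array([-.0602,.998]);v=np.array([.998,.0602]);tc=T[:2,3]
for n,p,z,k in (('boss',(182,173),46,56),('outer edge',(190,136),34,75),('inner edge',(190,207),34,37)):
    w=wray(np.array(p),z,T); print(n,w.round(1),'along mould centre rel tool',((w-tc)@v+k).round(1),'across',((w-tc)@u).round(1))
w=wray(np.array([318,231]),86.7+10,T);print('rod inner', ((w-tc)@v+36).round(1))
w=wray(np.array([103,137]),34,T);print('mould rear', ((w-tc)@u+47.5).round(1))
"
```

```text
boss [504.2 128.4] along mould centre rel tool -0.6 across -67.5
outer edge [485.8 128.7] along mould centre rel tool 0.0 across -66.1
inner edge [523.1 127.8] along mould centre rel tool -0.8 across -69.2
rod inner -1.7
mould rear -65.0
```

```bash
python3 -m inch '[[[0.01,0,0.02,0,0,0,1],[0.01,0,0.05,0,0,0,1],[0.01,0,0.09,0,0,0,1],[0.01,0,0.13,0,0,0,1],[0.01,0,0.17,0,0,0,1],[0.01,0,0.2,0,0,0,1],[0.01,0,0.22,0,0,0,1],[0.01,0,0.235,0,0,0,1],[0.01,0,0.24,0,0,0,1],[0.01,0,0.24,0,0,0,1]]]' >/dev/null;  python3 -c "
from h import *
plan(557.1,193.7,19.5,93.45)
"
```

```text
now [556.6 201.6  22.2] [ 1.7998e+02 -1.0000e-02  9.3470e+01] t 24.65 F [-0.6 -0.9 -2.1] w 15.4
shift [-0.0396  0.0002  0.0137] turn [ 0.0004 -0.0002  0.0004]
```

```bash
python3 -m inch '[[[-0.004,0,0.002,0,0,0,1],[-0.008,0,0.004,0,0,0,1],[-0.012,0,0.006,0,0,0,1],[-0.016,0,0.008,0,0,0,1],[-0.02,0,0.009,0,0,0,1],[-0.024,0,0.01,0,0,0,1],[-0.027,0,0.01,0,0,0,1],[-0.03,0,0.01,0,0,0,1],[-0.032,0,0.01,0,0,0,1],[-0.032,0,0.01,0,0,0,1]]]' >/dev/null;  python3 -c "
from h import *
plan(557.1,193.7,17.6,93.45)
"
```

```text
now [556.9 195.2  20.2] [ 1.800e+02 -1.000e-02  9.347e+01] t 25.9 F [-0.   0.1 -1.4] w 15.2
shift [-0.0075  0.0007  0.0128] turn [ 0.0001 -0.0001  0.0005]
```

No contact yet (0.1 N sideways); creep sideways towards the mould.

```bash
python3 -m inch '[[[-0.002,0,0,0,0,0,1],[-0.004,0,0,0,0,0,1],[-0.005,0,0,0,0,0,1],[-0.006,0,0,0,0,0,1],[-0.007,0,0,0,0,0,1],[-0.008,0,0,0,0,0,1],[-0.008,0,0,0,0,0,1],[-0.008,0,0,0,0,0,1],[-0.008,0,0,0,0,0,1],[-0.008,0,0,0,0,0,1]]]' >/dev/null;  python3 -c "
from h import *
plan(557.1,193.7,17.6,93.45)
cv2.imwrite('pics/w10.png',bot.capture('wrist')[:,:,::-1])
s=bot.capture('scene')[:,:,::-1]; cv2.imwrite('pics/s10.png',cv2.resize(s[150:250,330:450],None,fx=6,fy=6,interpolation=cv2.INTER_CUBIC))
"
```

```text
now [556.9 193.6  20.1] [-1.800e+02 -1.000e-02  9.346e+01] t 27.15 F [-0.4  4.5 -2.3] w 15.3
shift [0.0005 0.0009 0.0127] turn [-0.     -0.0002  0.0003]
```

View pics/w10.png

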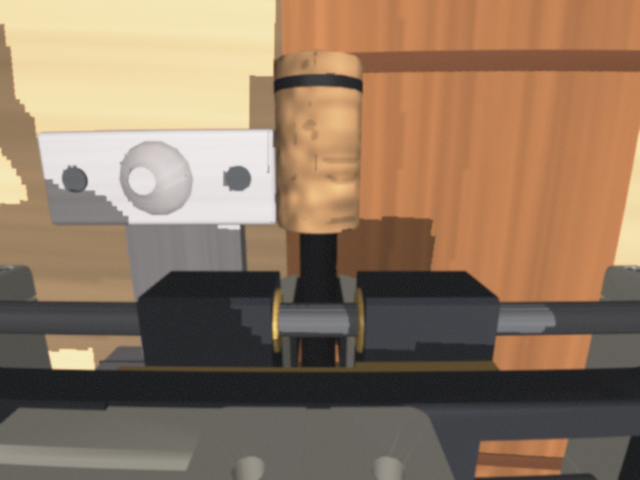

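View pics/s10.png

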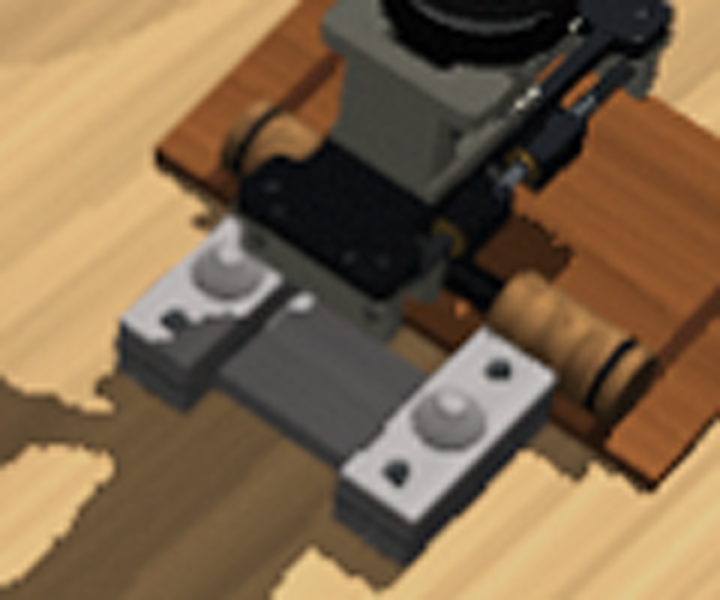

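Contact with the mould at y=193.6 (predicted 193.7), 4.5 N. Ease back 0.6 mm and lower.

```bash
python3 -m inch '[[[0.003,0,0,0,0,0,1],[0.004,0,0.002,0,0,0,1],[0.004,0,0.004,0,0,0,1],[0.004,0,0.006,0,0,0,1],[0.004,0,0.008,0,0,0,1],[0.004,0,0.009,0,0,0,1],[0.004,0,0.01,0,0,0,1],[0.004,0,0.011,0,0,0,1],[0.004,0,0.011,0,0,0,1],[0.004,0,0.011,0,0,0,1]]]' >/dev/null;  python3 -c "
from h import *
plan(557.1,193.7,17.6,93.45)
"
```

```text
now [556.9 194.4  17.9] [180.    -0.    93.47] t 28.5 F [-0.7  0.3 -1.4] w 14.7
shift [-0.0035  0.0007  0.0016] turn [ 0.0001 -0.0001  0.0005]
```

```bash
python3 -m inch '[[[0,0,0.001,0,0,0,1],[0,0,0.002,0,0,0,1],[0,0,0.003,0,0,0,1],[0,0,0.004,0,0,0,1],[0,0,0.005,0,0,0,1],[0,0,0.006,0,0,0,1],[0,0,0.006,0,0,0,1],[0,0,0.006,0,0,0,1],[0,0,0.006,0,0,0,1],[0,0,0.006,0,0,0,1]]]' >/dev/null;  python3 -c "
from h import *
plan(557.1,193.7,17.6,93.45)
"
```

```text
now [557.  194.4  17.7] [ 1.7997e+02 -1.0000e-02  9.3470e+01] t 29.75 F [-3.4 -0.6  8. ] w 15.3
shift [-0.0035  0.0003  0.0004] turn [ 0.0008 -0.0001  0.0005]
```

Board contact, 8 N at z=17.7. Unload and open slowly.

```bash
python3 -m inch '[[[0,0,-0.002,0,0,0,1],[0,0,-0.004,0,0,0,1],[0,0,-0.004,0,0,0,0.65],[0,0,-0.004,0,0,0,0.6],[0,0,-0.004,0,0,0,0.55],[0,0,-0.004,0,0,0,0.5],[0,0,-0.004,0,0,0,0.4],[0,0,-0.004,0,0,0,0.3],[0,0,-0.004,0,0,0,0.2],[0,0,-0.004,0,0,0,0.1]]]' >/dev/null;  python3 -c "
from h import *
plan(557.1,193.7,17.6,93.45)
cv2.imwrite('pics/w11.png',bot.capture('wrist')[:,:,::-1])
"
```

```text
now [556.9 194.4  17.6] [179.99  -0.    93.47] t 31.0 F [ 0.4  0.5 -0. ] w 40.2
shift [-0.0036  0.0005 -0.0001] turn [ 0.0002 -0.0001  0.0005]
```

View pics/w11.png

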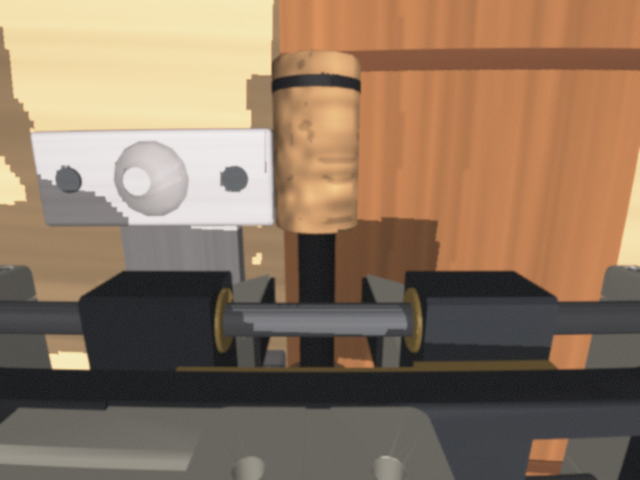

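Fingers are clear of the rod; it rolled ~0.7 mm onto the mould (grip columns 273–358 touching block edge 272). Lift straight up.

```bash
python3 -m inch '[[[0,0,-0.02,0,0,0,0.1],[0,0,-0.06,0,0,0,0.1],[0,0,-0.12,0,0,0,0.1],[0,0,-0.2,0,0,0,0.1],[0,0,-0.35,0,0,0,0.1],[0,0,-0.5,0,0,0,0.1],[0,0,-0.7,0,0,0,0.1],[-0.2,0,-0.85,0,0,0,0.1],[-0.5,-0.2,-0.95,0,0,0,0.1],[-0.7,-0.4,-0.95,0,0,0,0.1]]]' >/dev/null; python3 -m inch '[[[-0.3,-0.2,0,0,0,0,0],[-0.6,-0.3,0,0,0,0,0],[-0.9,-0.3,0,0,0,0,0],[-1,-0.3,0,0,0,0,0],[-1,-0.3,0,0,0,0,0],[-1,-0.3,0,0,0,0,0],[-1,-0.3,0,0,0,0,0],[-1,-0.3,0,0,0,0,0],[-1,-0.3,0,0,0,0,0],[-1,-0.3,0,0,0,0,0]]]'; python3 -c "
from h import *
t=bot.capture('top')[:,:,::-1];s=bot.capture('scene')[:,:,::-1]
cv2.imwrite('pics/s12f.png',s);cv2.imwrite('pics/t12f.png',t)
cv2.imwrite('pics/t12.png',cv2.resize(t[180:300,135:255],None,fx=5,fy=5,interpolation=cv2.INTER_CUBIC))
cv2.imwrite('pics/s12.png',cv2.resize(s[130:250,330:490],None,fx=5,fy=5,interpolation=cv2.INTER_CUBIC))
"
```

```text
time: 33.55
tool_pos: [441.5, -148.7, 207.2]
tcp_rot: [3.142, -0.0, 1.632]
contact_force: [-0.3, -1.0, -0.2]
grip_width: 46.1
```

View pics/t12.png

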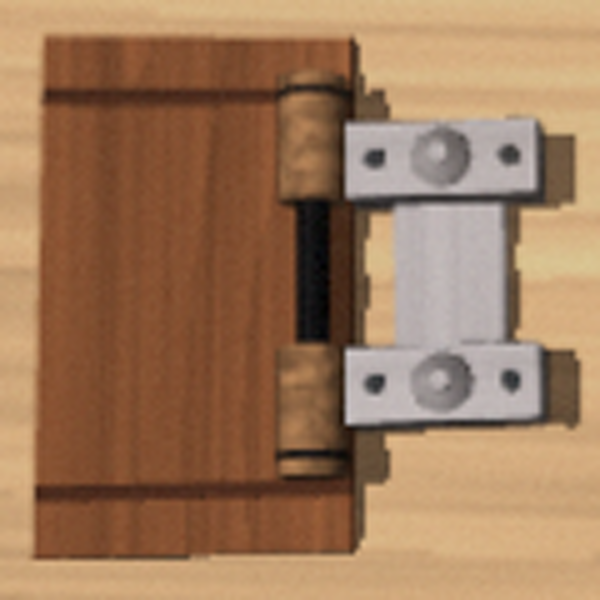

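View pics/s12.png

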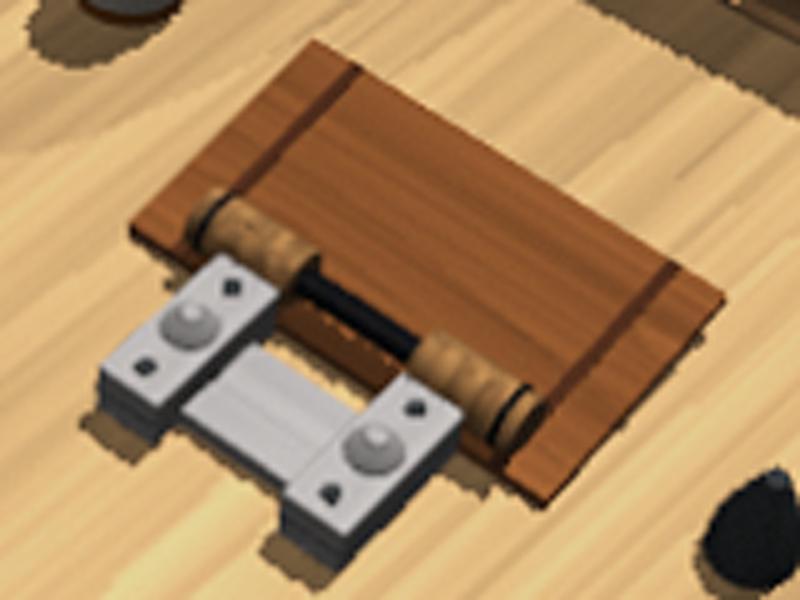

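View pics/s12f.png

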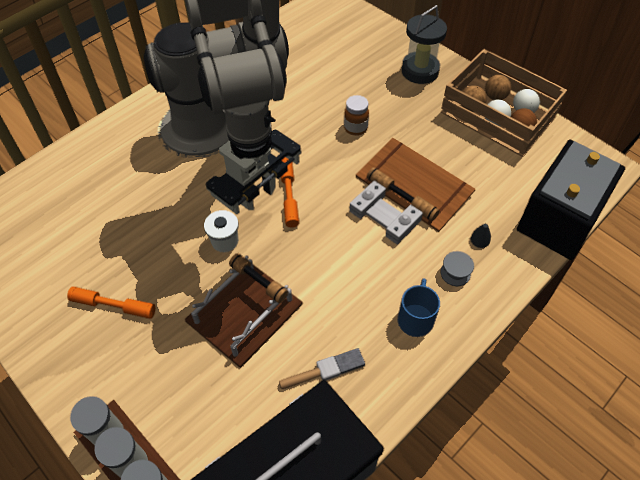

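The mould looks shifted about half a pixel away from the board since the earlier top view, so I measure it by registration.

```bash
python3 - <<'E'
from h import *
a=cv2.imread("pics/t6.png",0);b=cv2.imread("pics/t12f.png",0)
for n,(r0,r1,c0,c1) in dict(boss1=(203,220,210,242),boss2=(248,265,210,242),bridge=(222,246,214,240),blk=(202,266,214,240),board=(188,292,143,188),spool=(130,165,215,248),mug=(120,165,265,312)).items():
    t=cv2.resize(a[r0:r1,c0:c1],None,fx=8,fy=8,interpolation=cv2.INTER_CUBIC); s=cv2.resize(b[r0-4:r1+4,c0-4:c1+4],None,fx=8,fy=8,interpolation=cv2.INTER_CUBIC)
    m=cv2.matchTemplate(s,t,cv2.TM_CCOEFF_NORMED); _,v,_,l=cv2.minMaxLoc(m); print(n,(l[0]-32)/8,(l[1]-32)/8,round(v,3))
a=cv2.imread("pics/s6.png",0);b=cv2.imread("pics/s12f.png",0)
for n,(r0,r1,c0,c1) in dict(mouldR=(205,245,385,425),mouldL=(195,220,350,375),board=(140,175,395,470)).items():
    t=cv2.resize(a[r0:r1,c0:c1],None,fx=8,fy=8,interpolation=cv2.INTER_CUBIC); s=cv2.resize(b[r0-4:r1+4,c0-4:c1+4],None,fx=8,fy=8,interpolation=cv2.INTER_CUBIC)
    m=cv2.matchTemplate(s,t,cv2.TM_CCOEFF_NORMED); _,v,_,l=cv2.minMaxLoc(m); print("sc",n,(l[0]-32)/8,(l[1]-32)/8,round(v,3))
print(np.diff(proj("top",[[560,129,34],[560,128,34]]),axis=0),np.diff(proj("scene",[[560,129,34],[560,128,34]]),axis=0))
E
```

```text
boss1 0.625 0.0 0.969
boss2 0.375 0.0 0.977
bridge 0.625 -0.25 0.96
blk 0.625 0.0 0.979
board 0.0 0.0 0.965
spool 0.0 0.0 0.999
mug 0.0 0.0 0.999
sc mouldR -0.375 0.375 0.955
sc mouldL -0.375 0.375 0.99
sc board 0.0 0.0 1.0
[[0.40921356 0.01199879]] [[-0.28020884  0.2353064 ]]
```

Mould backed off about 1.4 mm during my sideways touch. I'll mend this by easing it back with the open fingers as before.

```bash
python3 -c "
from h import *
plan(564,20,150,3.45)"
```

```text
now [ 441.5 -148.9  207.2] [180.    -0.    93.48] t 33.65 F [-0.1  0.1 -0.7] w 45.5
shift [0.8056 0.6627 0.2862] turn [-0.0000e+00 -1.0000e-04  2.0007e+00]
```

```bash
python3 -m inch '[[[0.1,0.5,0,0,0,0.24,-1],[0.2,0.66,0,0,0,0.48,-1],[0.35,0.66,0,0,0,0.7,-1],[0.5,0.66,0.05,0,0,0.9,-1],[0.65,0.66,0.1,0,0,1,-1],[0.65,0.66,0.15,0,0,1,-1],[0.65,0.66,0.2,0,0,1,-1],[0.65,0.66,0.2,0,0,1,-1],[0.65,0.66,0.2,0,0,1,-1],[0.65,0.66,0.2,0,0,1,-1]]]' >/dev/null; python3 -c "
from h import *
plan(563.7,20,60,3.45)"
```

```text
now [565.6 -11.7 167.7] [ 1.7996e+02 -3.0000e-02  4.8430e+01] t 34.9 F [ 0.3 -1.3  1. ] w 91.9
shift [ 0.112  -0.1129  0.5384] turn [ 6.000e-04 -1.100e-03  9.997e-01]
```

```bash
python3 -m inch '[[[0.11,-0.11,0.05,0,0,0.24,-1],[0.11,-0.11,0.1,0,0,0.48,-1],[0.11,-0.11,0.15,0,0,0.7,-1],[0.11,-0.11,0.2,0,0,0.9,-1],[0.11,-0.11,0.3,0,0,1,-1],[0.11,-0.11,0.4,0,0,1,-1],[0.11,-0.11,0.5,0,0,1,-1],[0.11,-0.11,0.6,0,0,1,-1],[0.11,-0.11,0.6,0,0,1,-1],[0.11,-0.11,0.6,0,0,1,-1]]]' >/dev/null; python3 -c "
from h import *
plan(562.2,55,12,3.45)"
```

```text
now [564.1  19.7  48.1] [ 1.7999e+02 -8.0000e-02  3.4700e+00] t 36.15 F [ 0.4 -0.1  0.3] w 91.9
shift [ 0.0008 -0.1768  0.1806] turn [ 0.0002 -0.0019  0.0004]
```

```bash
python3 -m inch '[[[0,0,0.05,0,0,0,-1],[0,0,0.1,0,0,0,-1],[0,0,0.15,0,0,0,-1],[0,0,0.18,0,0,0,-1],[0,-0.03,0.18,0,0,0,-1],[0,-0.08,0.18,0,0,0,-1],[0,-0.13,0.18,0,0,0,-1],[0,-0.17,0.18,0,0,0,-1],[0,-0.2,0.18,0,0,0,-1],[0,-0.22,0.18,0,0,0,-1]]]' >/dev/null; python3 -c "
from h import *
plan(560.4,72.2,12,3.45)"
```

```text
now [560.8  64.2  11.3] [-1.80e+02 -1.00e-02  3.49e+00] t 37.4 F [-0.3 -0.6  0.6] w 91.7
shift [ 0.0004 -0.0399 -0.0034] turn [-0.     -0.0003  0.001 ]
```

```bash
python3 -m inch '[[[0,-0.006,-0.003,0,0,0,-1],[0,-0.012,-0.003,0,0,0,-1],[0,-0.018,-0.003,0,0,0,-1],[0,-0.022,-0.003,0,0,0,-1],[0,-0.025,-0.003,0,0,0,-1],[0,-0.028,-0.003,0,0,0,-1],[0,-0.03,-0.003,0,0,0,-1],[0,-0.032,-0.003,0,0,0,-1],[0,-0.034,-0.003,0,0,0,-1],[0,-0.036,-0.003,0,0,0,-1]]]' >/dev/null; python3 -c "
from h import *
plan(560.4,72.2,12,3.45)"; python3 -m inch '[[[0,-0.001,0,0,0,0,-1],[0,-0.002,0,0,0,0,-1],[0,-0.003,0,0,0,0,-1],[0,-0.004,0,0,0,0,-1],[0,-0.005,0,0,0,0,-1],[0,-0.006,0,0,0,0,-1],[0,-0.007,0,0,0,0,-1],[0,-0.008,0,0,0,0,-1],[0,-0.009,0,0,0,0,-1],[0,-0.01,0,0,0,0,-1]]]' >/dev/null; python3 -c "
from h import *
plan(560.4,72.2,12,3.45)"
```

```text
now [560.4  70.7  11.8] [179.97  -0.     3.49] t 38.65 F [-0.3 -3.   0.3] w 91.8
shift [ 0.0006 -0.0076 -0.0008] turn [ 0.0006 -0.      0.001 ]
now [560.4  72.   11.9] [179.94  -0.     3.46] t 39.9 F [-0.1 -7.  -1. ] w 92.0
shift [ 0.0002 -0.0009 -0.0007] turn [ 0.0013 -0.      0.0002]
```

```bash
python3 -m inch '[[[0,-0.001,0,0,0,0,-1],[0,-0.002,0,0,0,0,-1],[0,-0.003,0,0,0,0,-1],[0,-0.004,0,0,0,0,-1],[0,-0.005,0,0,0,0,-1],[0,-0.006,0,0,0,0,-1],[0,-0.007,0,0,0,0,-1],[0,-0.008,0,0,0,0,-1],[0,-0.009,0,0,0,0,-1],[0,-0.01,0,0,0,0,-1]]]' >/dev/null; python3 -c "
from h import *
plan(560.4,72.2,12,3.45);print(bot.get_obs()['moment'])
cv2.imwrite('pics/w13.png',bot.capture('wrist')[:,:,::-1])"
```

```text
now [560.4  72.1  11.9] [179.8    0.     3.48] t 41.15 F [ -1.  -16.4   0.9] w 91.3
shift [-0.0001 -0.0004 -0.0004] turn [0.0044 0.     0.0007]
[-2.76575305e+00  5.20699034e-04  3.55965850e-02]
```

View pics/w13.png

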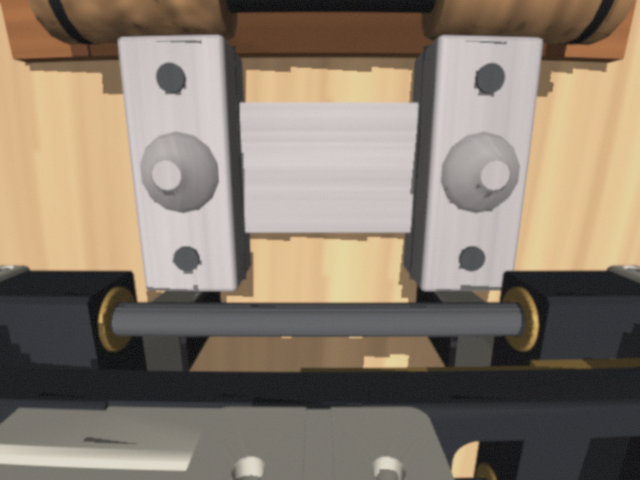

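Same stop as before (y=72.1, 16 N, no moment): flush again, and the rod still lies symmetrically against both blocks (bands at columns 60 and 600). Retreat gently and check.

```bash
python3 -m inch '[[[0,0.01,0,0,0,0,-1],[0,0.02,0,0,0,0,-1],[0,0.05,0,0,0,0,-1],[0,0.1,0,0,0,0,-1],[0,0.2,0,0,0,0,-1],[0,0.3,-0.05,0,0,0,-1],[0,0.4,-0.25,0,0,0,-1],[0,0.6,-0.5,0,0,0,-1],[-0.1,0.85,-0.75,0,0,0,-1],[-0.2,1,-0.9,0,0,0,-1]]]' >/dev/null;python3 -m inch '[[[-0.2,0.2,0,0,0,0,-1],[-0.4,0.4,0,0,0,0,-1],[-0.5,0.6,0,0,0,0,-1],[-0.5,0.7,0,0,0,0,-1],[-0.5,0.7,0,0,0,0,-1],[-0.5,0.7,0,0,0,0,-1],[-0.5,0.7,0,0,0,0,-1],[-0.5,0.7,0,0,0,0,-1],[-0.5,0.7,0,0,0,0,-1],[-0.5,0.7,0,0,0,0,-1]]]'; python3 - <<'E'
from h import *
t=bot.capture('top')[:,:,::-1];s=bot.capture('scene')[:,:,::-1]
cv2.imwrite('pics/s14f.png',s);cv2.imwrite('pics/t14f.png',t)
cv2.imwrite('pics/t14.png',cv2.resize(t[180:300,135:255],None,fx=5,fy=5,interpolation=cv2.INTER_CUBIC))
def mt(f,g,d):
  a=cv2.imread(f,0);b=cv2.imread(g,0)
  for n,(r0,r1,c0,c1) in d.items():
    t=cv2.resize(a[r0:r1,c0:c1],None,fx=8,fy=8,interpolation=cv2.INTER_CUBIC); s=cv2.resize(b[r0-4:r1+4,c0-4:c1+4],None,fx=8,fy=8,interpolation=cv2.INTER_CUBIC)
    m=cv2.matchTemplate(s,t,cv2.TM_CCOEFF_NORMED); _,v,_,l=cv2.minMaxLoc(m); print(n,(l[0]-32)/8,(l[1]-32)/8,round(v,3))
mt("pics/t6.png","pics/t14f.png",dict(boss1=(203,220,210,242),boss2=(248,265,210,242),bridge=(222,246,214,240),blk=(202,266,214,240),board=(188,292,143,188)))
mt("pics/s6.png","pics/s14f.png",dict(mouldR=(205,245,385,425),mouldL=(195,220,350,375)))
E
```

```text
time: 43.7
tool_pos: [441.0, -272.7, 191.8]
tcp_rot: [-3.141, -0.0, 0.061]
contact_force: [-0.1, -0.4, 0.1]
grip_width: 92.2
boss1 0.0 0.0 0.975
boss2 -0.125 0.0 0.986
bridge 0.0 0.0 0.997
blk 0.0 0.0 0.993
board 0.0 -0.125 0.966
mouldR 0.0 0.125 0.96
mouldL 0.125 0.0 0.997
```

View pics/t14.png

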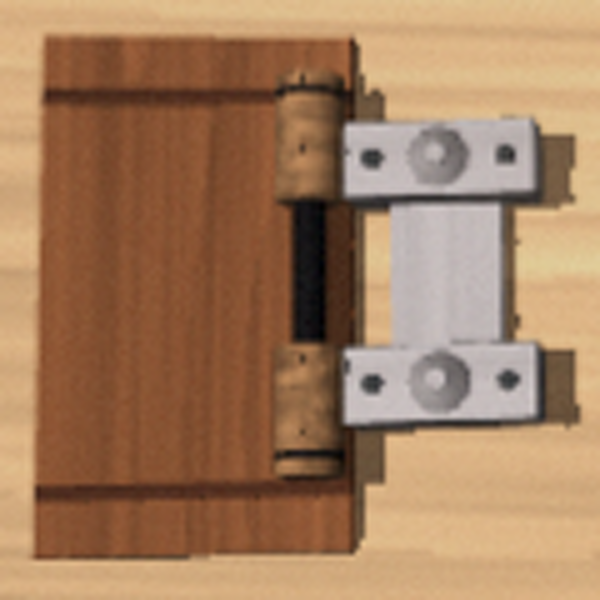

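View pics/s14f.png

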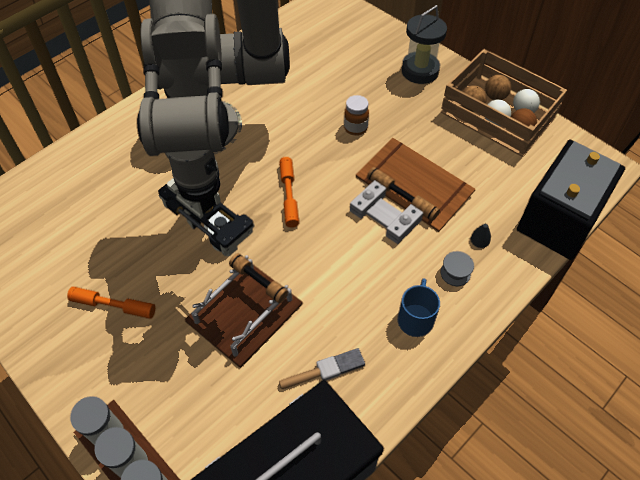

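The mould has returned exactly to the flush position (0.0 px shift) and the rod touches both blocks, with its midpoint at row 273 against 272 for the mould. Handing in.

```bash
python3 -c "
from plant import bot
bot.close_job()"
```

```text
the job is handed in; nothing more can be done
```

I pushed the mould flush and square against the board's low edge, between the strips. I then took the longer handle off the rail and laid it on the board against the mould. The job was handed in at about 44 s with the arm clear of everything.

**What went wrong and was mended:** touching the mould sideways with the rod backed it off the board by about 1.4 mm. After releasing the rod I eased the mould back with the open fingers. It stopped where it had the first time, at 16 N with almost no twisting moment, so both corners bear on the board.

**Last checks:**
- **Mould:** image registration in the last top view shows at most 0.1 px shift from the flush position, where it measured 47.3 mm from the edge (47.5 is flush) and 93.6° in the top view (93.4° in the scene view) against the board's 93.5°. It sits about 4 mm off the middle along the edge, inside the 20 mm margin to the strips.
- **Rod:** it lies still against both end blocks and looks parallel to the edge, centred on the mould to within about 1 mm.
- **Everything else:** in the last scene picture the short handle is still on the rail and nothing else looks moved.
- **Disagreements:** the top and scene cameras differed by 1 to 3 mm on absolute positions. A wrist-camera fit put the held rod 4 mm above the fingertips, but the scene overlay and the board contact agreed with 9.7 mm, which I used.

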